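# Load a tube rack into a sloping sampler bay and lock its end stop

## Robot

A 6-joint arm with a two-finger parallel gripper is mounted at the origin on a cart in front of the work surface, level with it; the furniture and walls round the work are solid. World frame = base frame: x ahead of the robot, y to its left, z up, the work surface at z = 0. Lengths are in m, angles in rad, forces in N, time in s.
With the tool pointing down it reaches from about 0.25 to 0.725 m from the base axis. Payload 4 kg.
Tool frame: the origin (TCP) lies at the very end of the fingers, on their centre line; the grasp point (between the pads) lies 19 mm behind it; x points along the fingers, y is the direction in which the jaws open and shut, and the axes are right-handed (so a half turn about x gives the same grasp; the last joint's range is limited). The gripper opens to 85 mm and grips with 20 to 120 N. Pads are 22 mm wide; open, the fingers measure 114 mm over their backs; the gripper's body (76 mm by 85 mm) begins 54 mm behind the grasp point. The pads swing forward as they close: fully open they stand 13 mm farther back than shut.
Start: joints at [0, 0.241, 0.005, 1.335, 0, 1.571], TCP at [0.5, -0, 0.231] pointing down, gripper open.
Joint ranges: [-2.72, 2.72], [-1.05, 1.87], [-1.09, 1.28], [-1.99, 2.15], [-1.42, 1.44], [-3.14, 3.14]. Speed limits (rad/s): [2.79, 2.79, 3.14, 3.14, 3.14, 3.14].

## Interface

Orientations are given as a unit quaternion [x, y, z, w].
In Python, from workcell import get_obs, camera, job_done gives the robot as it stands. The module is installed in compiled form; this text tells all that it offers.
- The arm moves only by the tool arm_command, never from a script. Its argument "motion" is a list of rows, each an object of numbers: "x", "y", "z": the shift along the tool's x, y, z in m; "roll": the turn about the tool's x in rad; "fingers": the opening, from 0 (shut) to 1 (fully open). A call has 1 to 20 rows; each row shifts and turns the pose as measured when the row begins, along the tool's axes as they then stand; what a row does not reach is not made up. A row lasts 1/12 s, in which the tool goes at most 41.7 mm and 7.16 degrees, less where a joint would pass 70% of its speed; a pose out of reach is approached as far as the arm can. A call is refused whole if a number of a shift passes 0.0417 or a number of a turn 0.125, either way. A call with a gripper value outside its range is refused whole. The fingers move at their own pace and stop on an object; the grip force is fixed at half the most. Time passes only in rows, so rows that do not move let the fingers close. It gives the time, the measured TCP pose, the force and the opening at its end, in the units of the state.
- get_obs(): the state, without advancing time (a new reading comes with each control period).
- camera(name): name is "scene" or "side" or "wrist"; returns a dict with "frame" (420x560x3 uint8, red, green, blue), "intrinsics" (3x3 intrinsics, pixels), "k1" (the pictures are not rectified: a ray, as slopes to the right and down, at radius r is drawn at 1 + k1 r^2 times it, then the intrinsics apply), "rvec" (rotation vector, rad) and "tvec" (3), from world to camera coordinates, as OpenCV has them. Camera axes: x right, y down, z forward; pixel columns grow to the right and rows downward; lengths in m; the calibration is good to about 2 mm. A picture is of the moment at which its call begins. There is no depth.
- job_done(): hands the job in, once; it reports no verdict.
The state is a dict: "clock": time; "joint_pos": joint angles; "joint_vel": joint speeds; "tau": joint torques, N m; "eef_pos": TCP position; "tool_rot": TCP orientation; "ft_force": force on the tool from outside, world axes, zero at the start; "ft_torque": the same for the moment, N m; "grip_width": finger opening in m.
Only numpy, scipy, OpenCV 4.12 (cv2) and the standard library are available. Lean on these libraries where they do the work, as an engineer would, in place of code of your own. Each camera call takes 0.05 s, during which the arm holds its last target.

## Task

Load the tube rack lengthwise into the sloping bay of the sampler deck, between the side guides and down at the lower stop, so that its lower end holds the hinged presence lever down; set it down gently, do not drop it, and let go. Then slide the end stop fully home against the rack and turn the wing knob as far as it goes, so that its tongue locks the stop. Leave the other things on the table where they stand.

Things in the scene. Friction and masses are not known exactly. Their poses are not given: they have to be found in the camera images.
- bay: Sloping bay on the fixed white wedge-shaped deck (237 mm long, 192 wide, 40 high at its low end, 150 at its high end). Origin: on the bed, centre line, at the lower stop's face. x runs up the slope (28 degrees from level, rising towards the robot's right), y away from the robot, z square off the bed. Seated rack: flat on the bed, length along x, centre at x 85 to 87, y 0, z 44 mm.
- lever (a joint): Hinged presence lever in a slot in the bed's middle; hinge at x = 56 mm of the bay, white roller tip at x = 13 mm, near the lower stop. 0: sprung up, roller's top 12 mm above the bed; grows as pressed down: 0.27 rad when flush with the bed (limit 0.30). Weak spring, under 1 N at the tip: the rack's weight holds it down.
- lever_tip (a point): Centre of the lever's roller (8 mm across, 10 mm wide), on the lever's free end.
- rack_center (a point): White tube rack, its four blue-stoppered tubes fixed in it: 45 mm wide (x), 170 long (y), 88 high over stoppers (z), 0.25 kg, starts standing on the table. Point: its centre, 44 mm above its underside. Fingers grip, near mid-length across the 45 mm, the edges of two plates 25 to 28 and 45 to 48 mm above the underside. Either end may go down the slope.
- end_stop (a joint): Grey sliding end stop at the bay's upper end. 0: fully home (down the slope), its face at x = 172 mm of the bay; grows as it slides up the slope, to 0.035 m. Stays where it is left; needs about 3 to 5 N to slide.
- stop_fin (a point): Centre of the end stop's upright fin, to be pushed or gripped: 12 mm thick along the slope, 44 wide across it, centre 40 and top 58 mm off the bed, at x = 205 mm of the bay when home. It stands on a block 25 mm high, 60 wide, 40 long, which reaches from the stop's face to 1 mm behind the fin. Axes of the bay.
- lock_knob (a joint): Black wing knob beside the end stop on the robot's side, axis square off the bed at x = 205, y = -68 mm of the bay. 0: free, steel tongue pointing up the slope; grows anticlockwise seen from above to its end at 1.35 rad, tongue then along the bay's +y, behind the stop's steel lug, so it cannot slide back. The tongue passes only if the stop is home. About 0.05 N m.
- knob_grip (a point): Centre of the knob's wing, on its axis, 36 mm off the bed: a bar 64 mm long, 12 thick, underside 24 and top 48 mm off the bed. x runs along the wing towards the tongue; z is the knob's axis.
- dropper: Bystander: small amber dropper bottle, 37 mm wide, 85 mm high; origin at the middle of its underside.
- bench_timer: Bystander: white bench timer, 60x62x29 mm; origin at the middle of its underside.
- tape: Bystander: roll of label tape lying flat, 55 mm across, 19 mm high; origin at the middle of its underside.
- glass_beaker: Bystander: small beaker, 46 mm across, 58 mm high; origin at the middle of its underside.
- clear_bottle: Bystander: screw-cap reagent bottle, 58 mm across, 115 mm high; origin at the middle of its underside.
- tube_rack: The same tube rack; origin at the middle of its underside (44 mm below rack_center), same axes.
- bay_mouth (a point): Point on the bed's centre line at x = 85 mm of the bay, axes of the bay. Two steel side guides, 10 mm high, run from x = 4 to 164 mm with inner faces at y = +-27 mm. The lower stop is a steel bar at x = -12 to 0, 70 mm wide, 16 mm high.

How it is judged:
By the outcome, as a careful person would: the job done as asked, in the order asked, and still so for the second after the job is handed in, with the robot touching nothing.
It also fails if it takes over 64 s, if anything falls off the work surface, if the arm or the gripper's body presses on something with over 40 N, if the wrist force passes 120 N, or if a joint passes its speed limit or range.

## Working session

There is one attempt and no reset: what is moved stays moved. The work goes in short steps, Python scripts to look and compute and a tool call to move; the robot and the scene stay as the last step left them, time stands still between calls to the robot, and variables do not carry over. Pictures are saved under pics/ and viewed, and the job is handed in when it is done.

Besides the shell and the picture viewer there is one more tool, called after "Emit:" in YAML: its name, and indented under it one key for each argument. arm_command: Moves the arm, as the interface text tells. Its arguments: {"type":"object","properties":{"motion":{"type":"array","items":{"type":"object","properties":{"x":{"type":"number"},"y":{"type":"number"},"z":{"type":"number"},"roll":{"type":"number"},"fingers":{"type":"number"}}}}},"required":["motion"]}

```bash
mkdir -p pics
cat > h.py <<'E'
import numpy as np, cv2
from workcell import get_obs, camera
from scipy.spatial.transform import Rotation as R
def snap(n,f):
    c=camera(n); cv2.imwrite('pics/'+f+'.png',c['frame'][:,:,::-1]); 
    np.savez('pics/'+f+'.npz',**{k:np.array(v) for k,v in c.items()}); return c
def ray(c,u,v):
    K=np.array(c['intrinsics']);k=float(c['k1'])
    d=np.array([(u-K[0,2])/K[0,0],(v-K[1,2])/K[1,1]]);s=d.copy()
    for _ in range(50): s=d/(1+k*(s@s))
    Rm=R.from_rotvec(np.ravel(c['rvec'])).as_matrix();o=-Rm.T@np.ravel(c['tvec'])
    r=Rm.T@np.array([s[0],s[1],1]);return o,r/np.linalg.norm(r)
def plane(c,u,v,z=0,n=(0,0,1),p=None):
    o,r=ray(c,u,v);n=np.array(n,float);p=np.array([0,0,z]) if p is None else np.array(p)
    return o+r*((p-o)@n)/(r@n)
def proj(c,P):
    K=np.array(c['intrinsics']);k=float(c['k1']);Rm=R.from_rotvec(np.ravel(c['rvec'])).as_matrix()
    q=(Rm@np.atleast_2d(P).T).T+np.ravel(c['tvec']);s=q[:,:2]/q[:,2:];s=s*(1+k*(s**2).sum(1))[:,None]
    return s*[K[0,0],K[1,1]]+[K[0,2],K[1,2]]
def tri(*l):
    A=0;b=0
    for c,u,v in l:
        o,r=ray(c,u,v);M=np.eye(3)-np.outer(r,r);A=A+M;b=b+M@o
    return np.linalg.solve(A,b)
def load(f): return dict(np.load('pics/'+f+'.npz'))
E
python3 - <<'E'
from h import *
for n in ['scene','side','wrist']:
    c=snap(n,n+'0'); o,r=ray(c,280,210); print(n,o.round(3),r.round(3),c['k1'],c['intrinsics'][0][0])
o=get_obs();print(o)
E
```

```text
scene [-0.466 -1.137  0.806] [ 0.604  0.656 -0.453] -0.19715369063725846 520.2207045200176
side [0.834 0.405 1.318] [-0.279 -0.362 -0.889] -0.13241501170398726 481.76231754800716
wrist [0.499 0.084 0.373] [ 0.009 -0.328 -0.945] -0.068815786951564 329.28629932995625
{'clock': 0.15, 'joint_pos': array([1.10062307e-05, 2.41244614e-01, 4.03831729e-03, 1.33521657e+00,
       2.05650220e-05, 1.57080468e+00]), 'joint_vel': array([-1.55994880e-03, -7.32105646e-04,  3.02008227e-03, -1.10851601e-04,
        7.23756150e-06, -9.52993499e-05]), 'tau': array([-1.62746033e-03, -3.72633219e+01,  2.52638429e+01,  1.23480460e-02,
       -1.30651040e-05,  1.49362950e-05]), 'eef_pos': array([4.99516258e-01, 1.17392754e-05, 2.30616901e-01]), 'tool_rot': array([ 0.49959768,  0.50041227, -0.50040067,  0.49958872]), 'ft_force': array([-0.82824226, -0.07336504, -0.27018207]), 'ft_torque': array([-0.03074639,  0.02419247, -0.01993306]), 'grip_width': 0.0854626046664043}
```

View pics/scene0.png

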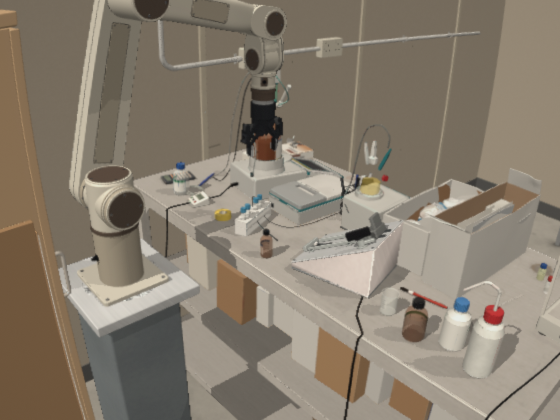

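View pics/side0.png

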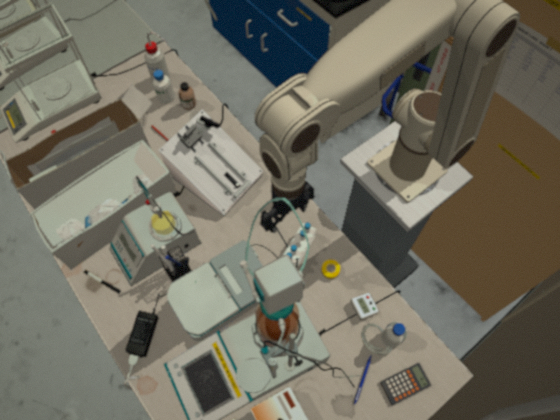

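View pics/wrist0.png

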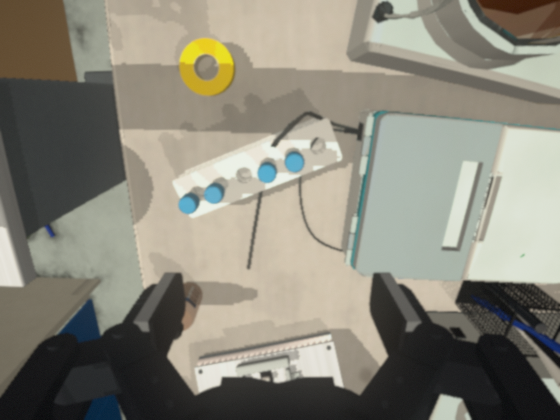

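Run:
```python
import cv2
a=cv2.imread('pics/side0.png')
cv2.imwrite('pics/sz1.png',cv2.resize(a[95:225,145:275],None,fx=4.6,fy=4.6,interpolation=cv2.INTER_CUBIC))
cv2.imwrite('pics/sz2.png',cv2.resize(a[195:345,250:420],None,fx=4,fy=4,interpolation=cv2.INTER_CUBIC))
a=cv2.imread('pics/scene0.png')
cv2.imwrite('pics/cz1.png',cv2.resize(a[180:310,210:410],None,fx=4,fy=4,interpolation=cv2.INTER_CUBIC))
a=cv2.imread('pics/wrist0.png')
cv2.imwrite('pics/wz1.png',cv2.resize(a[110:230,160:360],None,fx=4,fy=4,interpolation=cv2.INTER_CUBIC))
```

```text
(no output)
```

View pics/sz1.png

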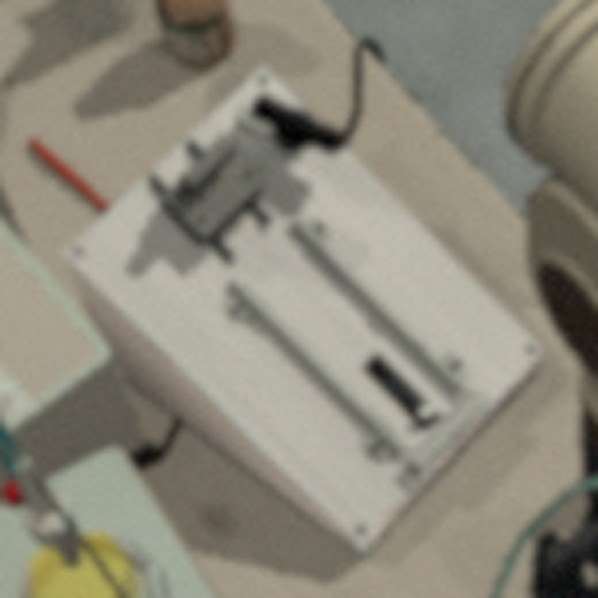

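View pics/sz2.png

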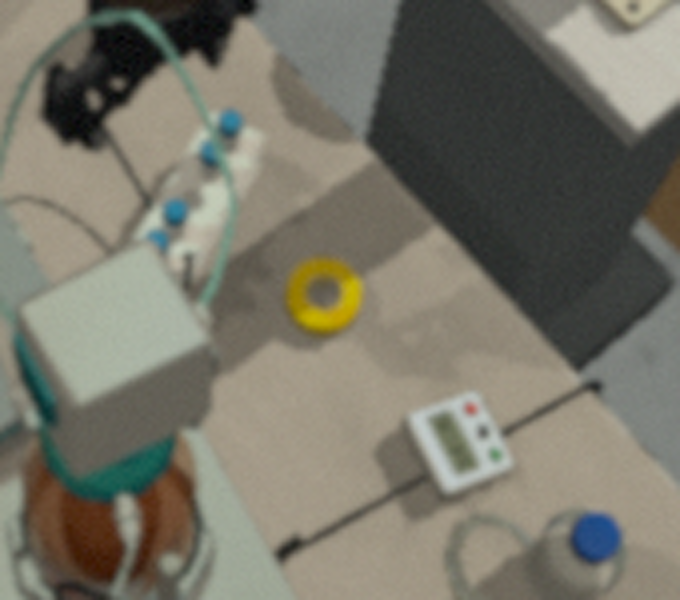

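View pics/cz1.png

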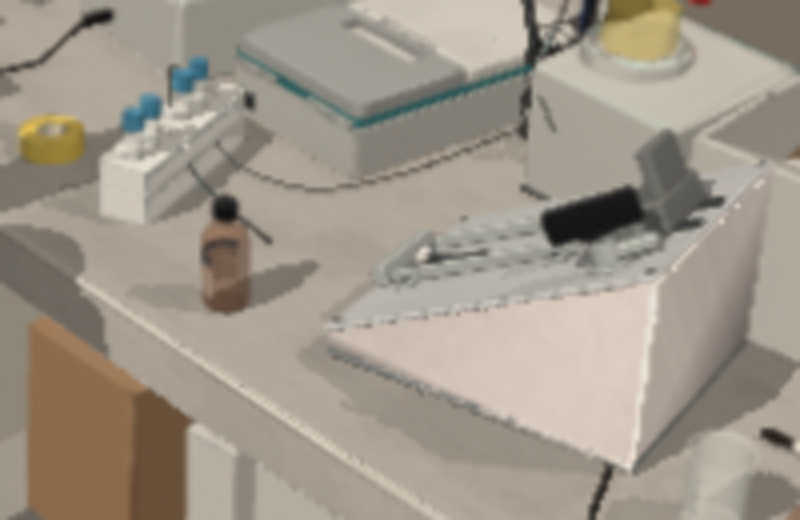

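View pics/wz1.png

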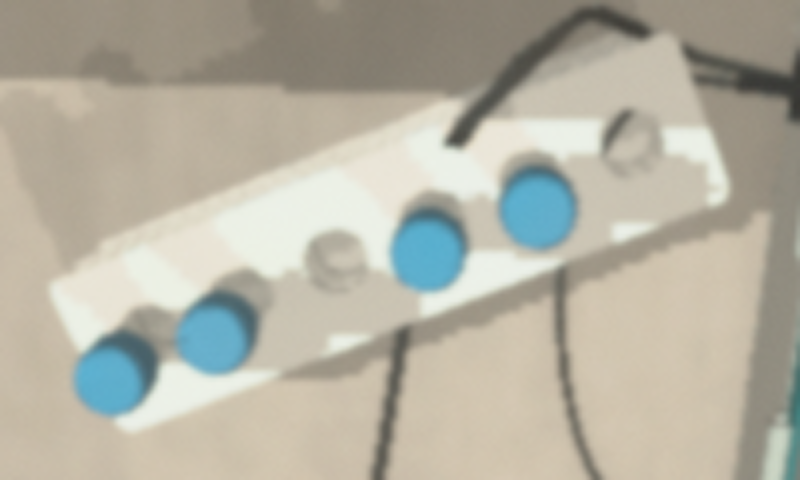

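Run:
```python
from h import *
s=load('side0');c=load('scene0');w=load('wrist0')
S=lambda u,v:(145+u/4.6,95+v/4.6); C=lambda u,v:(210+u/4,180+v/4); W=lambda u,v:(160+u/4,110+v/4)
hf=plane(s,*S(65,250),.15);hn=plane(s,*S(262,68),.15);ln=plane(s,*S(545,350),.04);lf=plane(s,*S(365,552),.04)
for n,p in zip(['hf','hn','ln','lf'],[hf,hn,ln,lf]):print(n,p.round(4))
print('tri ln',tri((s,*S(545,350)),(c,*C(330,322))).round(4),'hn',tri((s,*S(262,68)),(c,*C(655,280))).round(4),'hf',tri((s,*S(65,250)),(c,*C(768,165))).round(4))
print('scene planes ln',plane(c,*C(330,322),.04).round(4),'hn',plane(c,*C(655,280),.15).round(4),'hf',plane(c,*C(768,165),.15).round(4))
# screws
for u,v in [(78,252),(264,80),(531,350),(361,531)]:print('screw',plane(s,*S(u,v),.1))
print('rack stoppers wrist z=.088')
st=[plane(w,*W(u,v),.088) for u,v in [(109,379),(215,337),(428,254),(538,208)]]
print(np.round(st,4))
ss=[(250+u/4,195+v/4) for u,v in [(231,122),(211,152),(176,211),(157,240)]]
print(np.round([plane(s,u,v,.088) for u,v in ss],4))
print(np.round([tri((s,*a),(w,*W(*b))) for a,b in zip(ss,[(109,379),(215,337),(428,254),(538,208)])],4))
sc=[C(134,118),C(150,104),C(182,78),C(198,66)]
print(np.round([plane(c,u,v,.088) for u,v in sc],4))
# base bottom corners scene
print('rack base scene',np.round([plane(c,*C(u,v),0) for u,v in [(102,205),(152,222),(243,135)]],4))
print('rack top corners wrist z .06',np.round([plane(w,*W(u,v),.062) for u,v in [(52,290),(128,432),(728,195),(708,130)]],4))
print('dropper',plane(c,*C(225,305),0),'tape',plane(w,207,67,.019))
```

```text
hf [ 0.6238 -0.4504  0.15  ]
hn [ 0.4419 -0.4944  0.15  ]
ln [ 0.3887 -0.2548  0.04  ]
lf [ 0.5729 -0.2046  0.04  ]
tri ln [ 0.3872 -0.2624  0.0294] hn [ 0.4421 -0.4938  0.1507] hf [ 0.6232 -0.4486  0.1507]
scene planes ln [ 0.3781 -0.2761  0.04  ] hn [ 0.443  -0.4931  0.15  ] hf [ 0.6227 -0.4474  0.15  ]
screw [ 0.60871341 -0.48002795  0.1       ]
screw [ 0.42991594 -0.52306932  0.1       ]
screw [ 0.41674893 -0.22939193  0.1       ]
screw [ 0.57871784 -0.18942361  0.1       ]
rack stoppers wrist z=.088
[[ 4.170e-01 -9.900e-03  8.800e-02]
 [ 4.421e-01  1.000e-04  8.800e-02]
 [ 4.905e-01  1.920e-02  8.800e-02]
 [ 5.146e-01  2.940e-02  8.800e-02]]
[[ 4.161e-01 -8.800e-03  8.800e-02]
 [ 4.419e-01  5.000e-04  8.800e-02]
 [ 4.892e-01  2.020e-02  8.800e-02]
 [ 5.129e-01  2.890e-02  8.800e-02]]
[[ 4.220e-01 -3.600e-03  1.054e-01]
 [ 4.422e-01  5.000e-04  8.890e-02]
 [ 4.904e-01  2.060e-02  9.160e-02]
 [ 5.143e-01  3.050e-02  9.340e-02]]
[[ 0.4069 -0.0243  0.088 ]
 [ 0.4313 -0.0133  0.088 ]
 [ 0.4798  0.0067  0.088 ]
 [ 0.5038  0.0157  0.088 ]]
rack base scene [[ 0.4002  0.0089  0.    ]
 [ 0.4139 -0.0371  0.    ]
 [ 0.5656  0.0294  0.    ]]
rack top corners wrist z .06 [[ 0.3974  0.0045  0.062 ]
 [ 0.4131 -0.0326  0.062 ]
 [ 0.5613  0.0277  0.062 ]
 [ 0.5557  0.0431  0.062 ]]
dropper [ 0.37882752 -0.16553543  0.        ] tape [0.42891485 0.11326532 0.019     ]
```

Run:
```python
from h import *
s=load('side0');c=load('scene0');w=load('wrist0')
S=lambda u,v:(145+u/4.6,95+v/4.6); C=lambda u,v:(210+u/4,180+v/4)
hf=plane(s,*S(65,250),.15);hn=plane(s,*S(262,68),.15)
ln=plane(s,*S(545,350),.024);lf=plane(s,*S(365,552),.024)
print(hf,hn,ln,lf)
for a,b in [(ln,hn),(lf,hf),(hn,hf),(ln,lf)]:
    d=b-a;print(np.degrees(np.arctan2(d[1],d[0])),np.hypot(*d[:2]),np.linalg.norm(d))
yaw=np.radians(13.9) # y axis direction
ey=np.array([np.cos(yaw),np.sin(yaw),0]);exh=np.array([np.sin(yaw),-np.cos(yaw),0])
t=np.radians(28);ex=exh*np.cos(t)+np.array([0,0,np.sin(t)]);ez=np.cross(ex,ey)
O=(ln+lf)/2
print(ez)
for n,u,v,h in [('guide near up',293,228,10),('guide near low',455,398,10),('guide far up',232,290,10),('guide far low',390,460,10),('roller',427,415,8),('stop far',408,482,16),('stop near',470,392,16),('slot up',375,362,0),
  ('s1',78,252,0),('s2',264,80,0),('s3',531,350,0),('s4',361,531,0),('hf',65,250,0),('hn',262,68,0),('ln',545,350,0),('lf',365,552,0)]:
    p=plane(s,*S(u,v),n=ez,p=O+ez*h/1000)-O
    print(n,np.round([p@ex*1000,p@ey*1000,p@ez*1000],1))
```

```text
[ 0.62380128 -0.4503816   0.15      ] [ 0.44189005 -0.49443436  0.15      ] [ 0.38316589 -0.26302566  0.024     ] [ 0.56959044 -0.21219479  0.024     ]
-75.76073683236429 0.23874362031028606 0.26995280372476593
-77.17801306782634 0.2442780654170182 0.2748595518512701
13.613032636711072 0.1871692888897407 0.1871692888897407
15.251631113806472 0.19323015113896191 0.19323015113896194
[-0.11278023  0.45572378  0.88294759]
guide near up [180.4 -25.   10. ]
guide near low [ 25.1 -20.9  10. ]
guide far up [179.3  35.6  10. ]
guide far low [28.2 42.3 10. ]
roller [30.7  1.   8. ]
stop far [10.1 46.3 16. ]
stop near [ 21.  -29.2  16. ]
slot up [79.6 -2.5  0. ]
s1 [265.9  87.5   0. ]
s2 [265.  -89.2   0. ]
s3 [  9.1 -88.7   0. ]
s4 [ 9.2 87.9  0. ]
hf [272.6  92.7   0. ]
hn [271.8 -94.4   0. ]
ln [  2.1 -96.1   0. ]
lf [-2.1 96.3  0. ]
```

```bash
python3 -c "
from h import *
o=get_obs();print(R.from_quat(o['tool_rot']).as_matrix().round(3))"
```

```text
[[-0.002  1.     0.   ]
 [ 0.     0.    -1.   ]
 [-1.    -0.002 -0.   ]]
```

Emit:
arm_command:
  motion:
    - {"x": -0.012, "z": 0.034}
    - {"x": -0.012, "z": 0.034}
    - {"x": -0.012, "z": 0.034}
    - {"x": -0.012, "z": 0.034}
    - {"x": -0.012, "z": 0.034}
    - {"x": -0.012, "z": 0.034}
    - {"x": 0, "z": 0.03}
    - {"x": 0}
    - {"x": 0}

```text
schema error: expected keys x, y, z, roll, fingers
```

Run:
```python
from h import *
c=snap('wrist','w1');o=get_obs();print(o['eef_pos'],o['clock'])
cv2.imwrite('pics/w1z.png',cv2.resize(c['frame'][:,:,::-1],None,fx=1.42,fy=1.42,interpolation=cv2.INTER_CUBIC))
c=snap('side','s1')
```

```text
[4.99627827e-01 3.95074146e-06 2.30750095e-01] 0.2
```

View pics/w1z.png

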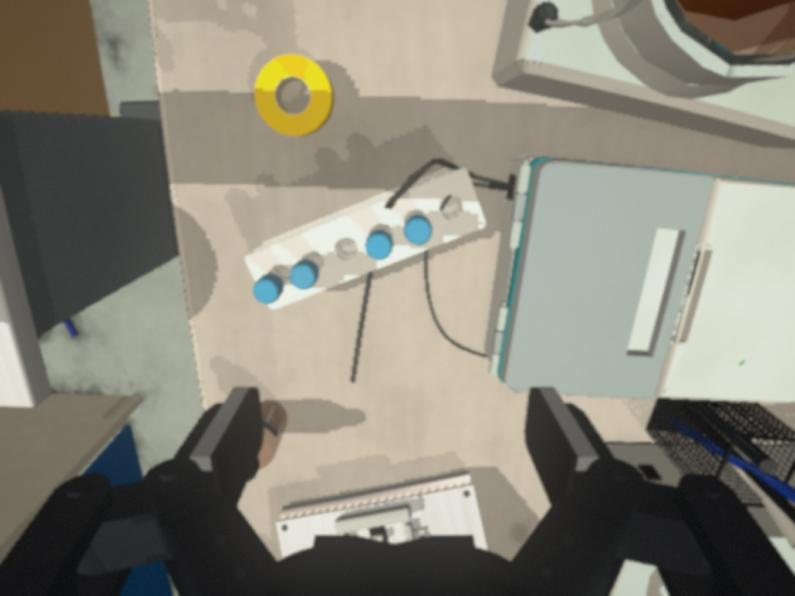

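All keys are required in each row.

Emit:
arm_command:
  motion:
    - {"x": -0.012, "y": 0, "z": 0.034, "roll": 0, "fingers": 1}
    - {"x": -0.012, "y": 0, "z": 0.034, "roll": 0, "fingers": 1}
    - {"x": -0.012, "y": 0, "z": 0.034, "roll": 0, "fingers": 1}
    - {"x": -0.012, "y": 0, "z": 0.034, "roll": 0, "fingers": 1}
    - {"x": -0.012, "y": 0, "z": 0.034, "roll": 0, "fingers": 1}
    - {"x": -0.012, "y": 0, "z": 0.034, "roll": 0, "fingers": 1}
    - {"x": 0, "y": 0, "z": 0.03, "roll": 0, "fingers": 1}
    - {"x": 0, "y": 0, "z": 0, "roll": 0, "fingers": 1}
    - {"x": 0, "y": 0, "z": 0, "roll": 0, "fingers": 1}

```text
clock: 1.0
eef_pos: [0.4999, -0.2427, 0.3029]
tool_rot: [0.497, 0.503, -0.5, 0.5]
ft_force: [-0.7, 0.9, 0.1]
grip_width: 0.0851
```

Run:
```python
from h import *
c=snap('wrist','w1');o=get_obs();print(o['eef_pos'],o['clock'])
cv2.imwrite('pics/w1z.png',cv2.resize(c['frame'][:,:,::-1],None,fx=1.42,fy=1.42,interpolation=cv2.INTER_CUBIC))
c=snap('side','s1')
```

```text
[ 0.49975428 -0.24255034  0.30250498] 1.05
```

View pics/w1z.png

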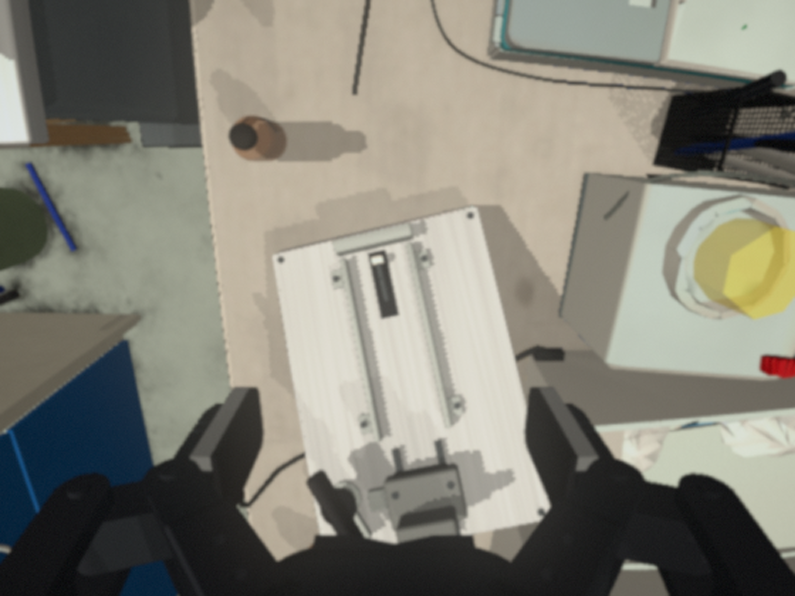

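Run:
```python
import cv2
a=cv2.imread('pics/w1.png')
cv2.imwrite('pics/w1a.png',cv2.resize(a[140:320,190:350],None,fx=5,fy=5,interpolation=cv2.INTER_CUBIC)[:450])
cv2.imwrite('pics/w1b.png',cv2.resize(a[230:380,200:390],None,fx=4,fy=4,interpolation=cv2.INTER_CUBIC))
```

```text
(no output)
```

View pics/w1a.png

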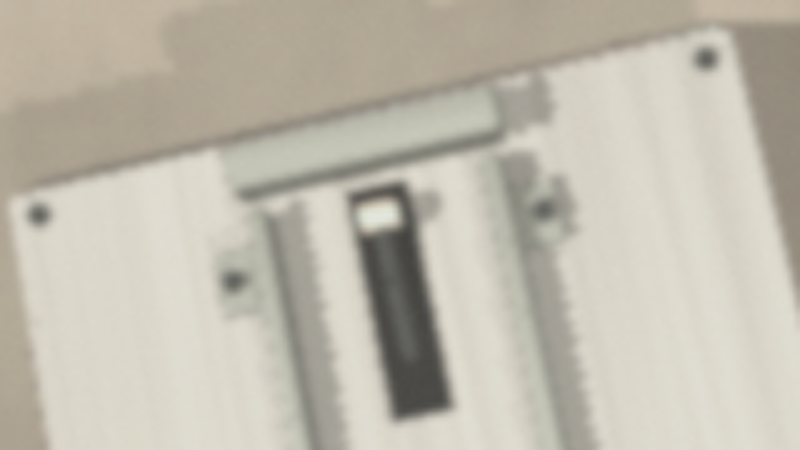

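View pics/w1b.png

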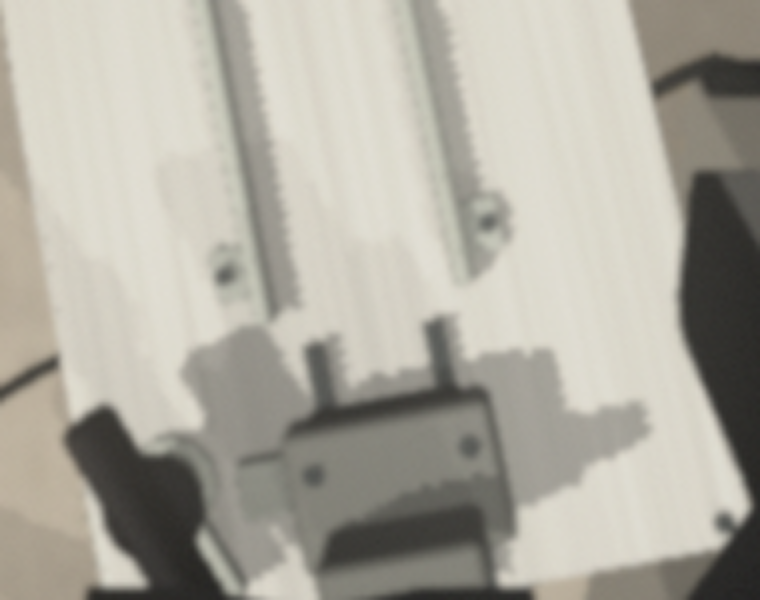

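```bash
cat > fit.py <<'E'
from h import *
s=load('side0');w=load('w1')
S=lambda u,v:(145+u/4.6,95+v/4.6)
A=lambda u,v:(190+u/5,140+v/5);B=lambda u,v:(200+u/4,230+v/4)
P=dict(ln=(A(38,215),S(531,350)),lf=(A(706,59),S(361,531)),hf=(B(724,521),S(78,252)))
T={k:tri((w,*v[0]),(s,*v[1])) for k,v in P.items()}
if __name__=='__main__':
  for k,v in T.items():print(k,v.round(4))
  n=np.cross(T['lf']-T['ln'],T['hf']-T['lf']);n/=np.linalg.norm(n);n*=np.sign(n[2]);print('n',n,np.degrees(np.arccos(n[2])),np.degrees(np.arctan2(n[1],n[0])))
yaw=np.radians(13.9)
def frame(yaw,O):
    ey=np.array([np.cos(yaw),np.sin(yaw),0]);exh=np.array([np.sin(yaw),-np.cos(yaw),0])
    t=np.radians(28);ex=exh*np.cos(t)+np.array([0,0,np.sin(t)]);return np.array([ex,ey,np.cross(ex,ey)])
E
cat > fit2.py <<'E'
from fit import *
import sys
F=frame(np.radians(float(sys.argv[1])),0);O=np.array(eval(sys.argv[2]))
for n,u,h in [('slot dn',A(380,186),0),('slot up',A(425,413),0),('g near in low top',A(262,213),10),('g near in hi top',B(243,222),10),('g near hi end',B(268,318),0),
 ('g far in low top',A(487,155),10),('g far in hi',B(455,280),10),('stopL',A(242,197),0),('stopR',A(502,141),0),('stop topL',A(240,190),16),('stop topR',A(500,130),16),
 ('scr ln',P['ln'][0],0),('scr lf',P['lf'][0],0),('scr hf',P['hf'][0],0),('stopface L',B(290,428),25),('stopface R',B(485,388),25),('knob c',B(150,495),48),('knob end',B(90,420),48),('pinL',B(318,345),20),('roller',A(380,215),10)]:
    p=F@(plane(w,*u,n=F[2],p=O+F[2]*h/1000)-O)*1000
    print(n,p.round(1))
E
python3 fit.py; python3 fit2.py 13.9 '[.4764,-.2376,.024]'
```

```text
ln [ 0.394  -0.2661  0.03  ]
lf [ 0.5656 -0.223   0.0336]
hf [ 0.6189 -0.4401  0.1545]
n [-0.13321019  0.45702511  0.87942202] 28.42727894644719 106.24994465415071
slot dn [23.6  3.5  0. ]
slot up [83.1  2.9 -0. ]
g near in low top [ 26.2 -26.   10. ]
g near in hi top [154.5 -28.3  10. ]
g near hi end [184.5 -28.3  -0. ]
g far in low top [24.9 32.1 10. ]
g far in hi [183.2  29.7  10. ]
stopL [ 18.  -32.1  -0. ]
stopR [19.4 36.4  0. ]
stop topL [ 20.8 -29.3  16. ]
stop topR [21.1 36.7 16. ]
scr ln [ 10.  -86.2   0. ]
scr lf [10.6 91.3  0. ]
scr hf [267.1  90.6   0. ]
stopface L [212.4 -24.   25. ]
stopface R [211.8  31.9  25. ]
knob c [218.2 -60.6  48. ]
knob end [196.1 -73.1  48. ]
pinL [192.2 -12.2  20. ]
roller [33.6  3.  10. ]
```

Emit:
arm_command:
  motion:
    - {"x": 0.01, "y": 0, "z": -0.034, "roll": 0, "fingers": 1}
    - {"x": 0.01, "y": 0, "z": -0.034, "roll": 0, "fingers": 1}
    - {"x": 0.01, "y": 0, "z": -0.034, "roll": 0, "fingers": 1}
    - {"x": 0.01, "y": 0, "z": -0.034, "roll": 0, "fingers": 1}
    - {"x": 0.01, "y": 0, "z": -0.034, "roll": 0, "fingers": 1}
    - {"x": 0.01, "y": 0, "z": -0.034, "roll": 0, "fingers": 1}
    - {"x": 0.01, "y": 0, "z": -0.034, "roll": 0, "fingers": 1}
    - {"x": 0.01, "y": 0, "z": -0.03, "roll": 0, "fingers": 1}

```text
clock: 1.77
eef_pos: [0.4932, 0.0415, 0.2185]
tool_rot: [0.496, 0.504, -0.498, 0.501]
ft_force: [0.5, -0.3, -1.2]
grip_width: 0.0856
```

Emit:
arm_command:
  motion:
    - {"x": 0, "y": 0, "z": 0, "roll": -0.122, "fingers": 1}
    - {"x": 0, "y": 0, "z": 0, "roll": -0.122, "fingers": 1}
    - {"x": 0, "y": 0, "z": 0, "roll": -0.122, "fingers": 1}
    - {"x": 0, "y": 0, "z": 0, "roll": -0.122, "fingers": 1}
    - {"x": 0, "y": 0, "z": 0, "roll": -0.122, "fingers": 1}
    - {"x": 0, "y": 0, "z": 0, "roll": -0.122, "fingers": 1}
    - {"x": 0, "y": 0, "z": 0, "roll": -0.122, "fingers": 1}
    - {"x": 0, "y": 0, "z": 0, "roll": -0.122, "fingers": 1}
    - {"x": 0, "y": 0, "z": 0, "roll": -0.122, "fingers": 1}
    - {"x": 0, "y": 0, "z": 0, "roll": -0.122, "fingers": 1}
    - {"x": 0, "y": 0, "z": 0, "roll": -0.122, "fingers": 1}
    - {"x": 0, "y": 0, "z": 0, "roll": -0.122, "fingers": 1}
    - {"x": 0, "y": 0, "z": 0, "roll": -0.122, "fingers": 1}
    - {"x": 0, "y": 0, "z": 0, "roll": -0.122, "fingers": 1}
    - {"x": 0, "y": 0, "z": 0, "roll": -0.122, "fingers": 1}
    - {"x": 0, "y": 0, "z": 0, "roll": -0.122, "fingers": 1}
    - {"x": 0, "y": 0, "z": 0, "roll": 0, "fingers": 1}
    - {"x": 0, "y": 0, "z": 0, "roll": 0, "fingers": 1}

```text
clock: 3.27
eef_pos: [0.4695, 0.0779, 0.2116]
tool_rot: [-0.154, 0.698, 0.162, 0.68]
ft_force: [-0.2, 0.1, 0.3]
grip_width: 0.0853
```

Run:
```python
from h import *
c=snap('wrist','w2');o=get_obs();print(o['eef_pos'],o['clock'],o['joint_pos'].round(3));M=R.from_quat(o['tool_rot']).as_matrix();print(M.round(3),np.degrees(np.arctan2(M[1,1],M[0,1])))
cv2.imwrite('pics/w2z.png',cv2.resize(c['frame'][:,:,::-1],None,fx=1.42,fy=1.42,interpolation=cv2.INTER_CUBIC))
```

```text
[0.46947457 0.07795826 0.21159465] 3.3167 [ 0.159  0.224 -0.069  1.304  0.009 -0.292]
[[-0.027 -0.436  0.9  ]
 [ 0.005  0.9    0.436]
 [-1.     0.016 -0.022]] 115.82692692289865
```

View pics/w2z.png

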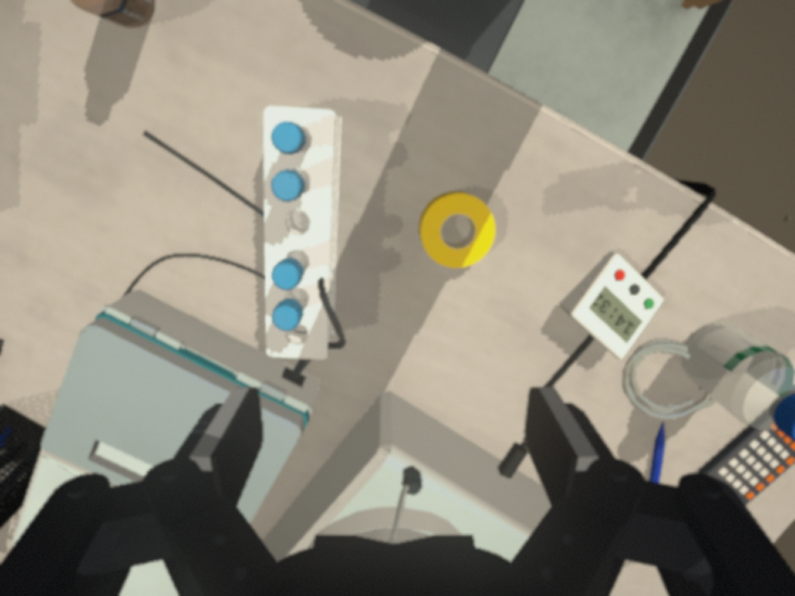

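Run:
```python
from h import *
w=load('w2')
st=np.array([plane(w,u/1.42,v/1.42,.088) for u,v in [(288,137),(287,185),(287,274),(287,316)]]);print(st.round(4))
d=st[3]-st[0];print(np.degrees(np.arctan2(d[1],d[0])),np.linalg.norm(d))
print('top corners z.065?',np.round([plane(w,u/1.42,v/1.42,.066) for u,v in [(264,108),(337,108),(268,357),(329,357)]],4))
o=get_obs();M=R.from_quat(o['tool_rot']).as_matrix()
yaw=np.arctan2(M[1,1],M[0,1]);g=(st[2]+st[3])/2;g[2]=.027
print(g, 'tool shift',(M.T@(g-o['eef_pos'])).round(4),'yaw',np.degrees(yaw))
```

```text
[[ 4.158e-01 -9.300e-03  8.800e-02]
 [ 4.400e-01  1.000e-04  8.800e-02]
 [ 4.880e-01  1.960e-02  8.800e-02]
 [ 5.126e-01  2.950e-02  8.800e-02]]
21.824539837052477 0.10428610856882162
top corners z.065? [[ 0.4082 -0.0325  0.066 ]
 [ 0.39    0.0061  0.066 ]
 [ 0.5553  0.0278  0.066 ]
 [ 0.5373  0.0653  0.066 ]]
[0.50033234 0.02453422 0.027     ] tool shift [ 0.1834 -0.0645  0.0086] yaw 115.82692692289865
```

Run:
```python
from h import *
w=load('w2')
c=np.array([plane(w,u/1.42,v/1.42,.048) for u,v in [(264,108),(337,108),(268,357),(329,357)]]);print(c.round(4))
a=(c[0]+c[1])/2;b=(c[2]+c[3])/2;d=b-a
print(a,b,np.linalg.norm(d),np.degrees(np.arctan2(d[1],d[0])),'centre',(a+b)/2,np.linalg.norm(c[0]-c[1]))
```

```text
[[ 0.4088 -0.0371  0.048 ]
 [ 0.3895  0.0039  0.048 ]
 [ 0.565   0.0269  0.048 ]
 [ 0.5459  0.0667  0.048 ]]
[ 0.39912696 -0.01663048  0.048     ] [0.55548196 0.04678817 0.048     ] 0.16872702690398367 22.077810488672572 centre [0.47730446 0.01507885 0.048     ] 0.045345355719901254
```

Emit:
arm_command:
  motion:
    - {"x": 0, "y": -0.03, "z": 0.004, "roll": 0.034, "fingers": 1}
    - {"x": 0, "y": -0.03, "z": 0.004, "roll": 0.034, "fingers": 1}
    - {"x": 0.03, "y": 0, "z": 0, "roll": 0, "fingers": 1}
    - {"x": 0.03, "y": 0, "z": 0, "roll": 0, "fingers": 1}
    - {"x": 0, "y": 0, "z": 0, "roll": 0, "fingers": 1}
    - {"x": 0, "y": 0, "z": 0, "roll": 0, "fingers": 1}
    - {"x": 0, "y": 0, "z": 0, "roll": 0, "fingers": 1}

```text
clock: 3.9
eef_pos: [0.5017, 0.0289, 0.1513]
tool_rot: [-0.127, 0.702, 0.134, 0.687]
ft_force: [-0.1, 0.9, 0.5]
grip_width: 0.085
```

```bash
cat > g.py <<'E'
from h import *
import sys
# usage: target x y z [yawdeg] -> tool shift
o=get_obs();M=R.from_quat(o['tool_rot']).as_matrix();t=np.array([float(a) for a in sys.argv[1:4]])
yaw=np.degrees(np.arctan2(M[1,1],M[0,1]))
print('clock',o['clock'],'pos',o['eef_pos'].round(4),'shift',(M.T@(t-o['eef_pos'])).round(4),'yaw',round(yaw,2),'toolx',M[:,0].round(3),'F',o['ft_force'].round(1),'gw',o['grip_width'])
if len(sys.argv)>4:print('roll',-np.radians(float(sys.argv[4])-yaw).round(3))
E
python3 g.py .4996 .0241 .027 111.9
```

```text
clock 3.9 pos [0.5017 0.0289 0.1513] shift [ 0.1243 -0.0054 -0.0013] yaw 111.33 toolx [-0.023  0.006 -1.   ] F [-0.1  0.9  0.5] gw 0.08504061691786254
roll -0.01
```

Emit:
arm_command:
  motion:
    - {"x": 0.02, "y": -0.005, "z": -0.001, "roll": -0.01, "fingers": 1}
    - {"x": 0.025, "y": 0, "z": 0, "roll": 0, "fingers": 1}
    - {"x": 0.025, "y": 0, "z": 0, "roll": 0, "fingers": 1}
    - {"x": 0.02, "y": 0, "z": 0, "roll": 0, "fingers": 1}
    - {"x": 0.01, "y": 0, "z": 0, "roll": 0, "fingers": 1}
    - {"x": 0, "y": 0, "z": 0, "roll": 0, "fingers": 1}
    - {"x": 0, "y": 0, "z": 0, "roll": 0, "fingers": 1}

```text
clock: 4.48
eef_pos: [0.5103, 0.0279, 0.0613]
tool_rot: [-0.132, 0.694, 0.137, 0.694]
ft_force: [0.3, 0.3, -0.0]
grip_width: 0.0858
```

```bash
python3 g.py .4996 .0241 .027 111.9
python3 - <<'E'
from h import *
c=snap('wrist','w3')
cv2.imwrite('pics/w3z.png',cv2.resize(c['frame'][:,:,::-1],None,fx=1.42,fy=1.42,interpolation=cv2.INTER_CUBIC))
E
```

```text
clock 4.4833 pos [0.5103 0.0279 0.0613] shift [ 0.0343  0.0002 -0.0114] yaw 111.97 toolx [-0.001  0.007 -1.   ] F [ 0.3  0.3 -0. ] gw 0.08580470485243592
roll 0.001
```

View pics/w3z.png

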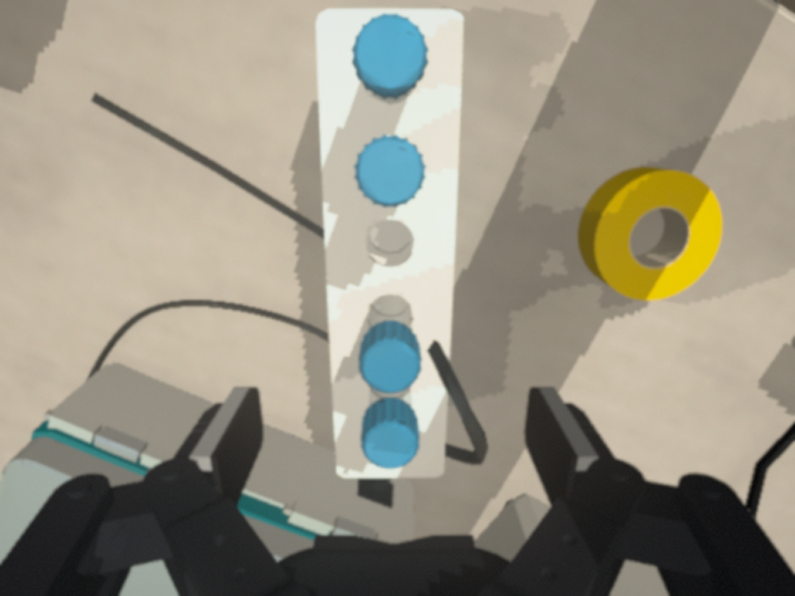

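Emit:
arm_command:
  motion:
    - {"x": 0, "y": 0, "z": -0.011, "roll": 0, "fingers": 1}
    - {"x": 0.014, "y": 0, "z": 0, "roll": 0, "fingers": 1}
    - {"x": 0.014, "y": 0, "z": 0, "roll": 0, "fingers": 1}
    - {"x": 0.005, "y": 0, "z": 0, "roll": 0, "fingers": 1}
    - {"x": 0, "y": 0, "z": 0, "roll": 0, "fingers": 1}
    - {"x": 0, "y": 0, "z": 0, "roll": 0, "fingers": 1}

```text
clock: 5.03
eef_pos: [0.5089, 0.0253, 0.0384]
tool_rot: [-0.133, 0.687, 0.137, 0.701]
ft_force: [0.5, 0.4, 1.0]
grip_width: 0.0853
```

```bash
python3 g.py .4996 .0241 .027 111.9
```

```text
clock 5.0333 pos [0.5089 0.0253 0.0384] shift [ 0.0112  0.0023 -0.0093] yaw 112.01 toolx [ 0.019  0.008 -1.   ] F [0.5 0.4 1. ] gw 0.08528260791554176
roll 0.002
```

Emit:
arm_command:
  motion:
    - {"x": 0.004, "y": 0.001, "z": -0.007, "roll": 0, "fingers": 1}
    - {"x": 0.004, "y": 0.001, "z": -0.005, "roll": 0, "fingers": 1}
    - {"x": 0.004, "y": 0, "z": 0, "roll": 0, "fingers": 1}
    - {"x": 0, "y": 0, "z": 0, "roll": 0, "fingers": 1}

```text
clock: 5.37
eef_pos: [0.4985, 0.0228, 0.0283]
tool_rot: [-0.134, 0.685, 0.136, 0.703]
ft_force: [-0.4, -0.2, 0.2]
grip_width: 0.0854
```

```bash
python3 g.py .4996 .0241 .027 111.9
```

```text
clock 5.3667 pos [0.4985 0.0228 0.0283] shift [0.0013 0.0008 0.0015] yaw 112.02 toolx [ 0.025  0.009 -1.   ] F [-0.4 -0.2  0.2] gw 0.08537624960897604
roll 0.002
```

Good. Close the fingers.

Emit:
arm_command:
  motion:
    - {"x": 0, "y": 0, "z": 0.001, "roll": 0, "fingers": 0.5}
    - {"x": 0, "y": 0, "z": 0, "roll": 0, "fingers": 0.3}
    - {"x": 0, "y": 0, "z": 0, "roll": 0, "fingers": 0}
    - {"x": 0, "y": 0, "z": 0, "roll": 0, "fingers": 0}
    - {"x": 0, "y": 0, "z": 0, "roll": 0, "fingers": 0}
    - {"x": 0, "y": 0, "z": 0, "roll": 0, "fingers": 0}
    - {"x": 0, "y": 0, "z": 0, "roll": 0, "fingers": 0}

```text
clock: 5.95
eef_pos: [0.4994, 0.023, 0.0287]
tool_rot: [-0.134, 0.685, 0.136, 0.703]
ft_force: [-0.6, 0.5, 0.4]
grip_width: 0.0437
```

```bash
python3 g.py .4996 .0241 .027 111.9;python3 - <<'E'
from h import *
c=snap('wrist','w4')
cv2.imwrite('pics/w4z.png',cv2.resize(c['frame'][:,:,::-1],None,fx=1.42,fy=1.42,interpolation=cv2.INTER_CUBIC))
E
```

```text
clock 5.95 pos [0.4994 0.023  0.0287] shift [0.0017 0.0009 0.0006] yaw 112.0 toolx [ 0.024  0.008 -1.   ] F [-0.6  0.5  0.4] gw 0.04365896675380028
roll 0.002
```

View pics/w4z.png

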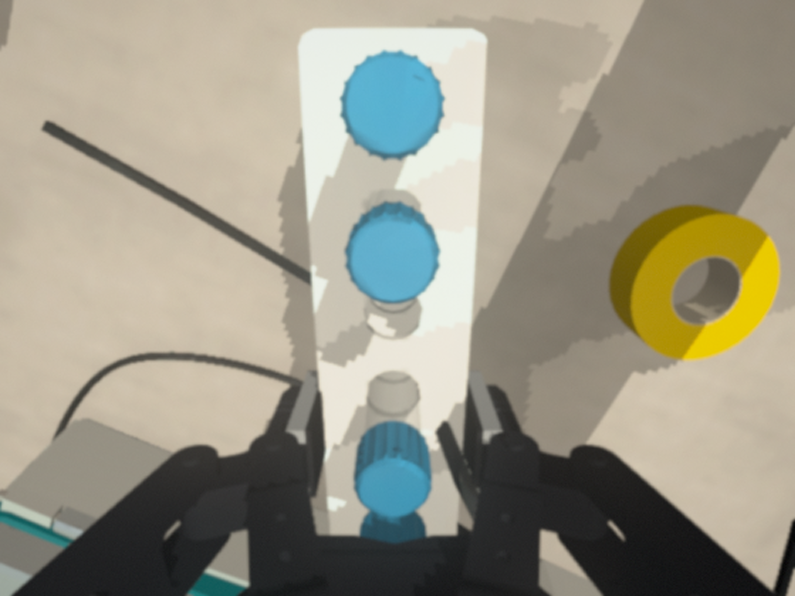

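Emit:
arm_command:
  motion:
    - {"x": -0.008, "y": 0, "z": 0, "roll": 0, "fingers": 0}
    - {"x": -0.02, "y": 0, "z": 0, "roll": 0, "fingers": 0}
    - {"x": -0.03, "y": 0, "z": 0, "roll": 0, "fingers": 0}
    - {"x": -0.03, "y": 0, "z": 0, "roll": 0, "fingers": 0}
    - {"x": -0.03, "y": 0, "z": 0, "roll": 0, "fingers": 0}
    - {"x": -0.03, "y": 0, "z": 0, "roll": 0, "fingers": 0}
    - {"x": -0.03, "y": 0, "z": 0, "roll": 0, "fingers": 0}
    - {"x": -0.02, "y": 0, "z": 0, "roll": 0, "fingers": 0}
    - {"x": 0, "y": 0, "z": 0, "roll": 0, "fingers": 0}
    - {"x": 0, "y": 0, "z": 0, "roll": 0, "fingers": 0}

```text
clock: 6.83
eef_pos: [0.4896, 0.0214, 0.2338]
tool_rot: [-0.133, 0.689, 0.137, 0.699]
ft_force: [0.1, -0.5, -3.5]
grip_width: 0.0435
```

```bash
sed -i 's/^O=.*//' fit2.py
cat > bay.py <<'E'
from fit import *
F=frame(np.radians(13.7),0)
O=np.array([.4764,-.2376,.024])+frame(np.radians(13.9),0).T@np.array([.020,.0024,0])
def bay(x,y,z): return O+F.T@np.array([x,y,z])/1000
E
python3 - <<'E'
from bay import *
print('O',O,'c',bay(86,0,44));g=bay(86+24,0,46.5);print('final axis',g)
t=np.radians(28)
# tilted rack grip axis -> tcp 19 below axis? measured tcp=.0287 when plate .0465
print('final TCP',g-[0,0,.0178])
E
python3 g.py .5 -.1 .25 13.7;python3 - <<'E'
from h import *
c=snap('wrist','w5')
cv2.imwrite('pics/w5z.png',cv2.resize(c['frame'][:,:,::-1],None,fx=1.42,fy=1.42,interpolation=cv2.INTER_CUBIC))
E
```

```text
O [ 0.48297189 -0.25416529  0.03338943] c [ 0.49606354 -0.30786936  0.11261368]
final axis [ 0.50080434 -0.32731692  0.12608837]
final TCP [ 0.50080434 -0.32731692  0.10828837]
clock 6.8333 pos [0.4896 0.0214 0.2338] shift [-0.0172 -0.1163 -0.0357] yaw 112.02 toolx [ 0.012  0.009 -1.   ] F [ 0.1 -0.5 -3.5] gw 0.04345948197183765
roll 1.716
```

View pics/w5z.png

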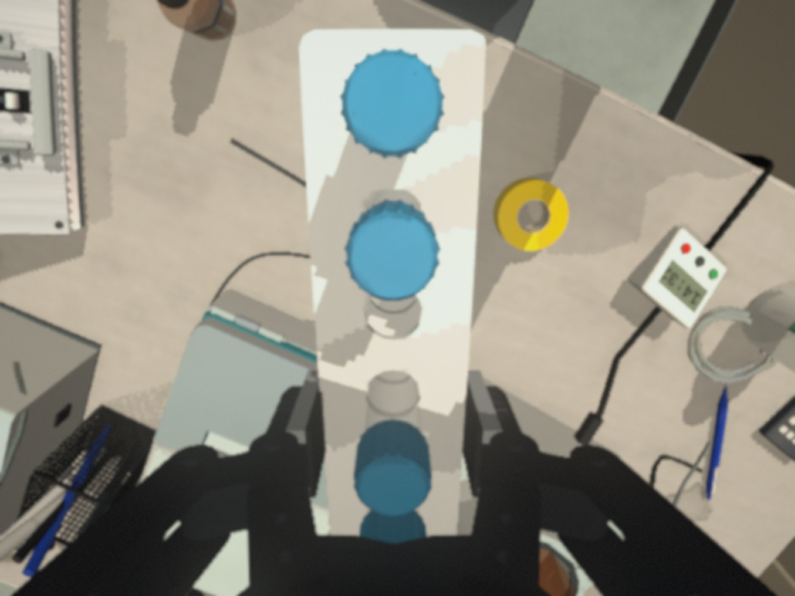

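Emit:
arm_command:
  motion:
    - {"x": -0.003, "y": 0, "z": 0, "roll": 0.06, "fingers": 0}
    - {"x": -0.003, "y": 0, "z": 0, "roll": 0.12, "fingers": 0}
    - {"x": -0.003, "y": 0, "z": 0, "roll": 0.12, "fingers": 0}
    - {"x": -0.003, "y": 0, "z": 0, "roll": 0.12, "fingers": 0}
    - {"x": -0.003, "y": 0, "z": 0, "roll": 0.12, "fingers": 0}
    - {"x": -0.003, "y": 0, "z": 0, "roll": 0.12, "fingers": 0}
    - {"x": 0, "y": 0, "z": 0, "roll": 0.12, "fingers": 0}
    - {"x": 0, "y": 0, "z": 0, "roll": 0.12, "fingers": 0}
    - {"x": 0, "y": 0, "z": 0, "roll": 0.12, "fingers": 0}
    - {"x": 0, "y": 0, "z": 0, "roll": 0.12, "fingers": 0}
    - {"x": 0, "y": 0, "z": 0, "roll": 0.12, "fingers": 0}
    - {"x": 0, "y": 0, "z": 0, "roll": 0.12, "fingers": 0}
    - {"x": 0, "y": 0, "z": 0, "roll": 0.12, "fingers": 0}
    - {"x": 0, "y": 0, "z": 0, "roll": 0.12, "fingers": 0}
    - {"x": 0, "y": 0, "z": 0, "roll": 0.06, "fingers": 0}
    - {"x": 0, "y": 0, "z": 0, "roll": 0, "fingers": 0}
    - {"x": 0, "y": 0, "z": 0, "roll": 0, "fingers": 0}

```text
clock: 8.3
eef_pos: [0.4675, 0.0201, 0.2108]
tool_rot: [0.433, 0.566, -0.459, 0.53]
ft_force: [0.1, 0.2, -3.1]
grip_width: 0.0432
```

```bash
python3 g.py .5008 -.3273 .25 13.7
```

```text
clock 8.3 pos [0.4675 0.0201 0.2108] shift [-0.0427 -0.0407  0.3462] yaw 11.8 toolx [-0.063  0.004 -0.998] F [ 0.1  0.2 -3.1] gw 0.04321542164747836
roll -0.033
```

Emit:
arm_command:
  motion:
    - {"x": -0.008, "y": -0.004, "z": 0.015, "roll": 0, "fingers": 0}
    - {"x": -0.008, "y": -0.004, "z": 0.03, "roll": 0, "fingers": 0}
    - {"x": -0.008, "y": -0.004, "z": 0.035, "roll": 0, "fingers": 0}
    - {"x": -0.008, "y": -0.004, "z": 0.035, "roll": 0, "fingers": 0}
    - {"x": -0.008, "y": -0.004, "z": 0.035, "roll": 0, "fingers": 0}
    - {"x": -0.005, "y": -0.004, "z": 0.035, "roll": 0, "fingers": 0}
    - {"x": -0.005, "y": -0.004, "z": 0.035, "roll": 0, "fingers": 0}
    - {"x": 0, "y": -0.004, "z": 0.03, "roll": 0, "fingers": 0}
    - {"x": 0, "y": -0.004, "z": 0.03, "roll": 0, "fingers": 0}
    - {"x": 0, "y": 0, "z": 0.02, "roll": 0, "fingers": 0}
    - {"x": 0, "y": 0, "z": 0, "roll": 0, "fingers": 0}
    - {"x": 0, "y": 0, "z": 0, "roll": 0, "fingers": 0}

```text
clock: 9.3
eef_pos: [0.4958, -0.2933, 0.2423]
tool_rot: [0.422, 0.58, -0.454, 0.528]
ft_force: [-0.0, 0.2, -3.3]
grip_width: 0.0431
```

```bash
python3 g.py .5008 -.3273 .25 13.7
```

```text
clock 9.3 pos [ 0.4958 -0.2933  0.2423] shift [-0.0085 -0.0037  0.034 ] yaw 13.38 toolx [-0.086  0.01  -0.996] F [-0.   0.2 -3.3] gw 0.04306745479160929
roll -0.006
```

Emit:
arm_command:
  motion:
    - {"x": -0.04, "y": 0, "z": 0, "roll": 0, "fingers": 0}
    - {"x": 0, "y": 0, "z": 0, "roll": 0, "fingers": 0}
    - {"x": 0, "y": 0, "z": 0, "roll": 0, "fingers": 0}

```text
clock: 9.55
eef_pos: [0.4928, -0.2889, 0.2738]
tool_rot: [0.42, 0.589, -0.454, 0.52]
ft_force: [-0.1, 1.0, -4.3]
grip_width: 0.0432
```

```bash
python3 g.py .5008 -.3273 .25 13.7
```

```text
clock 9.55 pos [ 0.4928 -0.2889  0.2738] shift [0.0219 0.001  0.0403] yaw 13.64 toolx [-0.107  0.022 -0.994] F [-0.1  1.  -4.3] gw 0.04319517654686355
roll -0.001
```

Emit:
arm_command:
  motion:
    - {"x": 0.04, "y": 0, "z": 0, "roll": 0, "fingers": 0}
    - {"x": 0, "y": 0, "z": 0, "roll": 0, "fingers": 0}
    - {"x": 0, "y": 0, "z": 0, "roll": 0, "fingers": 0}

```text
clock: 9.8
eef_pos: [0.4811, -0.2805, 0.2273]
tool_rot: [0.417, 0.596, -0.453, 0.515]
ft_force: [0.8, -1.4, -0.4]
grip_width: 0.0434
```

```bash
python3 g.py .5008 -.3273 .25 13.7
```

```text
clock 9.8 pos [ 0.4811 -0.2805  0.2273] shift [-0.0263  0.0052  0.0487] yaw 14.06 toolx [-0.121  0.031 -0.992] F [ 0.8 -1.4 -0.4] gw 0.04340472637225549
roll 0.006
```

Emit:
arm_command:
  motion:
    - {"x": 0, "y": 0, "z": 0, "roll": 0, "fingers": 0}
    - {"x": 0, "y": 0, "z": 0, "roll": 0, "fingers": 0}
    - {"x": 0, "y": 0, "z": 0, "roll": 0, "fingers": 0}

```text
clock: 10.05
eef_pos: [0.4821, -0.2785, 0.2284]
tool_rot: [0.416, 0.597, -0.452, 0.516]
ft_force: [-0.0, -0.1, -1.6]
grip_width: 0.0432
```

```bash
python3 g.py .5008 -.3273 .25 13.7; python3 -c "
from h import *
o=get_obs();print(o['joint_pos'].round(3),o['joint_vel'].round(3))"
```

```text
clock 10.05 pos [ 0.4821 -0.2785  0.2284] shift [-0.0253  0.0037  0.0505] yaw 14.3 toolx [-0.121  0.031 -0.992] F [-0.  -0.1 -1.6] gw 0.04315434101922847
roll 0.01
[-0.507  0.457  0.3    1.535 -0.031  0.82 ] [ 0.012 -0.011  0.048  0.003  0.002 -0.003]
```

Emit:
arm_command:
  motion:
    - {"x": 0, "y": 0.03, "z": 0, "roll": 0, "fingers": 0}
    - {"x": 0, "y": 0, "z": 0, "roll": 0, "fingers": 0}
    - {"x": 0, "y": 0, "z": 0, "roll": 0, "fingers": 0}

```text
clock: 10.3
eef_pos: [0.5159, -0.2725, 0.2298]
tool_rot: [0.417, 0.594, -0.451, 0.52]
ft_force: [-0.0, 0.6, -3.4]
grip_width: 0.0435
```

```bash
python3 g.py .5008 -.3273 .25 13.7; python3 -c "
from h import *
o=get_obs();print(o['joint_pos'].round(3),o['joint_vel'].round(3))"
```

```text
clock 10.3 pos [ 0.5159 -0.2725  0.2298] shift [-0.0199 -0.0301  0.0484] yaw 14.29 toolx [-0.111  0.026 -0.993] F [-0.   0.6 -3.4] gw 0.04349142605671612
roll 0.01
[-0.472  0.505  0.382  1.558 -0.027  0.854] [ 0.036  0.036  0.076 -0.033  0.044  0.01 ]
```

Emit:
arm_command:
  motion:
    - {"x": 0, "y": -0.01, "z": 0, "roll": 0, "fingers": 0}
    - {"x": 0, "y": -0.01, "z": 0, "roll": 0, "fingers": 0}
    - {"x": 0, "y": -0.01, "z": 0, "roll": 0, "fingers": 0}
    - {"x": 0, "y": -0.01, "z": 0, "roll": 0, "fingers": 0}
    - {"x": 0, "y": -0.01, "z": 0, "roll": 0, "fingers": 0}
    - {"x": 0, "y": -0.01, "z": 0, "roll": 0, "fingers": 0}

```text
clock: 10.8
eef_pos: [0.4563, -0.2897, 0.2401]
tool_rot: [0.417, 0.59, -0.45, 0.524]
ft_force: [-0.4, 0.4, -3.4]
grip_width: 0.0432
```

```bash
python3 g.py .5008 -.3273 .25 13.7; python3 -c "
from h import *
o=get_obs();print(o['joint_pos'].round(3),o['joint_vel'].round(3))"
```

```text
clock 10.8 pos [ 0.4563 -0.2897  0.2401] shift [-0.0152  0.0327  0.0468] yaw 14.36 toolx [-0.102  0.021 -0.995] F [-0.4  0.4 -3.4] gw 0.04323980235708077
roll 0.011
[-0.546  0.4    0.246  1.515 -0.035  0.778] [-0.175 -0.215 -0.278 -0.074 -0.017 -0.162]
```

Emit:
arm_command:
  motion:
    - {"x": 0, "y": 0.04, "z": 0, "roll": 0, "fingers": 0}
    - {"x": 0, "y": 0.04, "z": 0, "roll": 0, "fingers": 0}
    - {"x": 0, "y": 0, "z": 0, "roll": 0, "fingers": 0}

```text
clock: 11.05
eef_pos: [0.5243, -0.2717, 0.2318]
tool_rot: [0.419, 0.591, -0.454, 0.519]
ft_force: [0.1, -0.1, -3.8]
grip_width: 0.0436
```

```bash
python3 g.py .5008 -.3273 .25 13.7; python3 -c "
from h import *
o=get_obs();print(o['joint_pos'].round(3),o['joint_vel'].round(3))"
```

```text
clock 11.05 pos [ 0.5243 -0.2717  0.2318] shift [-0.0169 -0.0377  0.0477] yaw 13.77 toolx [-0.11   0.025 -0.994] F [ 0.1 -0.1 -3.8] gw 0.043560158181147134
roll 0.001
[-0.464  0.52   0.411  1.572 -0.027  0.87 ] [-0.077 -0.097 -0.109  0.038 -0.055 -0.03 ]
```

Emit:
arm_command:
  motion:
    - {"x": -0.002, "y": -0.006, "z": 0.008, "roll": 0, "fingers": 0}
    - {"x": -0.002, "y": -0.006, "z": 0.008, "roll": 0, "fingers": 0}
    - {"x": -0.002, "y": -0.006, "z": 0.008, "roll": 0, "fingers": 0}
    - {"x": -0.002, "y": -0.006, "z": 0.008, "roll": 0, "fingers": 0}
    - {"x": -0.002, "y": -0.006, "z": 0.008, "roll": 0, "fingers": 0}
    - {"x": -0.002, "y": -0.006, "z": 0.008, "roll": 0, "fingers": 0}
    - {"x": 0, "y": 0, "z": 0, "roll": 0, "fingers": 0}

```text
clock: 11.63
eef_pos: [0.4945, -0.336, 0.2482]
tool_rot: [0.42, 0.59, -0.456, 0.518]
ft_force: [0.2, 0.8, -2.7]
grip_width: 0.0436
```

```bash
python3 g.py .5008 -.3273 .25 13.7; python3 -c "
from h import *
o=get_obs();print(o['joint_pos'].round(3),o['joint_vel'].round(3))"
```

```text
clock 11.6333 pos [ 0.4945 -0.336   0.2482] shift [-0.0023  0.0079 -0.0071] yaw 13.54 toolx [-0.111  0.023 -0.994] F [ 0.2  0.8 -2.7] gw 0.04362035580038823
roll -0.003
[-0.576  0.53   0.47   1.616 -0.041  0.763] [-0.01  -0.012 -0.005  0.002  0.027  0.003]
```

```bash
python3 g.py .5075 -.343 .165 13.7;python3 - <<'E'
from h import *
c=snap('side','s2');cv2.imwrite('pics/s2z.png',cv2.resize(c['frame'][80:230,130:300,::-1],None,fx=4,fy=4,interpolation=cv2.INTER_CUBIC))
c=snap('scene','c2');cv2.imwrite('pics/c2z.png',cv2.resize(c['frame'][120:310,230:430,::-1],None,fx=3.15,fy=3.15,interpolation=cv2.INTER_CUBIC))
E
```

```text
clock 11.6333 pos [ 0.4945 -0.336   0.2482] shift [0.081  0.0195 0.0138] yaw 13.54 toolx [-0.111  0.023 -0.994] F [ 0.2  0.8 -2.7] gw 0.04362035580038823
roll -0.003
```

View pics/s2z.png

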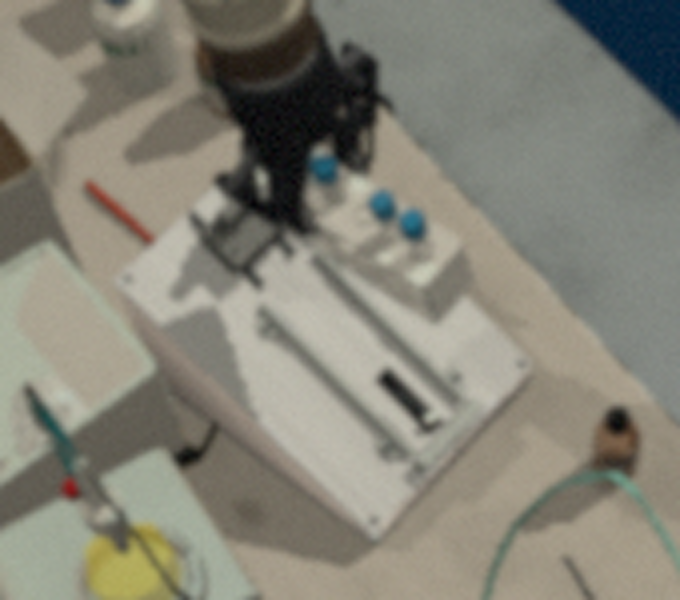

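View pics/c2z.png

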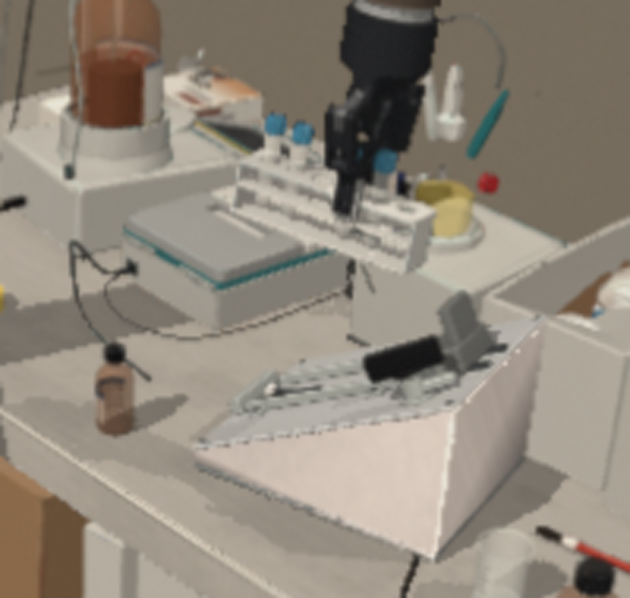

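Emit:
arm_command:
  motion:
    - {"x": 0.01, "y": 0.002, "z": 0.0015, "roll": 0, "fingers": 0}
    - {"x": 0.01, "y": 0.002, "z": 0.0015, "roll": 0, "fingers": 0}
    - {"x": 0.01, "y": 0.002, "z": 0.0015, "roll": 0, "fingers": 0}
    - {"x": 0.01, "y": 0.002, "z": 0.0015, "roll": 0, "fingers": 0}
    - {"x": 0.01, "y": 0.002, "z": 0.0015, "roll": 0, "fingers": 0}
    - {"x": 0.01, "y": 0.002, "z": 0.0015, "roll": 0, "fingers": 0}
    - {"x": 0.005, "y": 0.002, "z": 0.0015, "roll": 0, "fingers": 0}
    - {"x": 0, "y": 0, "z": 0, "roll": 0, "fingers": 0}
    - {"x": 0, "y": 0, "z": 0, "roll": 0, "fingers": 0}

```text
clock: 12.48
eef_pos: [0.5049, -0.3353, 0.1696]
tool_rot: [0.418, 0.594, -0.453, 0.516]
ft_force: [0.0, -0.5, -3.3]
grip_width: 0.0432
```

```bash
python3 g.py .5075 -.343 .165 13.7
```

```text
clock 12.4833 pos [ 0.5049 -0.3353  0.1696] shift [0.0041 0.0012 0.0083] yaw 13.97 toolx [-0.117  0.029 -0.993] F [ 0.  -0.5 -3.3] gw 0.0432346175233191
roll 0.005
```

Emit:
arm_command:
  motion:
    - {"x": -0.012, "y": 0, "z": 0, "roll": 0, "fingers": 0}
    - {"x": -0.012, "y": 0, "z": 0, "roll": 0, "fingers": 0}
    - {"x": -0.012, "y": 0, "z": 0, "roll": 0, "fingers": 0}
    - {"x": -0.012, "y": 0, "z": 0, "roll": 0, "fingers": 0}
    - {"x": 0, "y": 0, "z": 0, "roll": 0, "fingers": 0}

```text
clock: 12.9
eef_pos: [0.5107, -0.3364, 0.219]
tool_rot: [0.418, 0.595, -0.453, 0.516]
ft_force: [0.1, -0.7, -2.1]
grip_width: 0.0434
```

```bash
python3 g.py .5075 -.343 .165 13.7
```

```text
clock 12.9 pos [ 0.5107 -0.3364  0.219 ] shift [0.0537 0.0011 0.0088] yaw 14.01 toolx [-0.118  0.03  -0.993] F [ 0.1 -0.7 -2.1] gw 0.04338452728236069
roll 0.005
```

Emit:
arm_command:
  motion:
    - {"x": 0, "y": -0.035, "z": 0, "roll": 0, "fingers": 0}
    - {"x": 0, "y": -0.035, "z": 0, "roll": 0, "fingers": 0}
    - {"x": 0, "y": 0, "z": 0, "roll": 0, "fingers": 0}
    - {"x": 0, "y": 0, "z": 0, "roll": 0, "fingers": 0}

```text
clock: 13.23
eef_pos: [0.4426, -0.3533, 0.225]
tool_rot: [0.417, 0.595, -0.452, 0.517]
ft_force: [0.4, 0.6, -3.0]
grip_width: 0.0431
```

```bash
python3 g.py .5075 -.343 .165 13.7
```

```text
clock 13.2333 pos [ 0.4426 -0.3533  0.225 ] shift [0.0523 0.0714 0.0089] yaw 14.18 toolx [-0.117  0.029 -0.993] F [ 0.4  0.6 -3. ] gw 0.04311684403091333
roll 0.008
```

Emit:
arm_command:
  motion:
    - {"x": 0, "y": 0.02, "z": 0.003, "roll": 0.004, "fingers": 0}
    - {"x": 0, "y": 0.025, "z": 0.003, "roll": 0.004, "fingers": 0}
    - {"x": 0.01, "y": 0.015, "z": 0.003, "roll": 0, "fingers": 0}
    - {"x": 0.015, "y": 0.007, "z": 0, "roll": 0, "fingers": 0}
    - {"x": 0.015, "y": 0, "z": 0, "roll": 0, "fingers": 0}
    - {"x": 0.007, "y": 0, "z": 0, "roll": 0, "fingers": 0}
    - {"x": 0, "y": 0, "z": 0, "roll": 0, "fingers": 0}
    - {"x": 0, "y": 0, "z": 0, "roll": 0, "fingers": 0}

```text
clock: 13.9
eef_pos: [0.5092, -0.3445, 0.1691]
tool_rot: [0.42, 0.591, -0.455, 0.517]
ft_force: [0.2, -0.3, -2.8]
grip_width: 0.0436
```

```bash
python3 g.py .5075 -.343 .165 13.7
```

```text
clock 13.9 pos [ 0.5092 -0.3445  0.1691] shift [ 0.0043 -0.0008 -0.0016] yaw 13.61 toolx [-0.113  0.027 -0.993] F [ 0.2 -0.3 -2.8] gw 0.04359081961305523
roll -0.002
```

Run:
```python
from h import *
c=snap('side','s3');cv2.imwrite('pics/s3z.png',cv2.resize(c['frame'][90:225,140:275,::-1],None,fx=4.4,fy=4.4,interpolation=cv2.INTER_CUBIC))
c=snap('wrist','w6');cv2.imwrite('pics/w6z.png',cv2.resize(c['frame'][:,:,::-1],None,fx=1.42,fy=1.42,interpolation=cv2.INTER_CUBIC))
```

```text
(no output)
```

View pics/s3z.png

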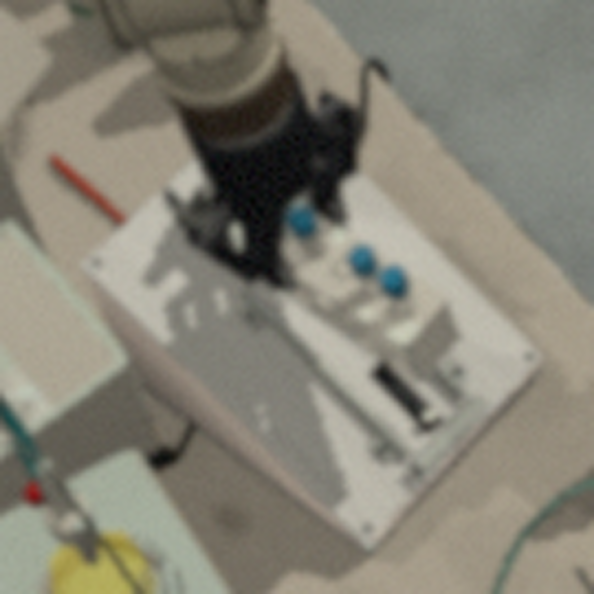

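View pics/w6z.png

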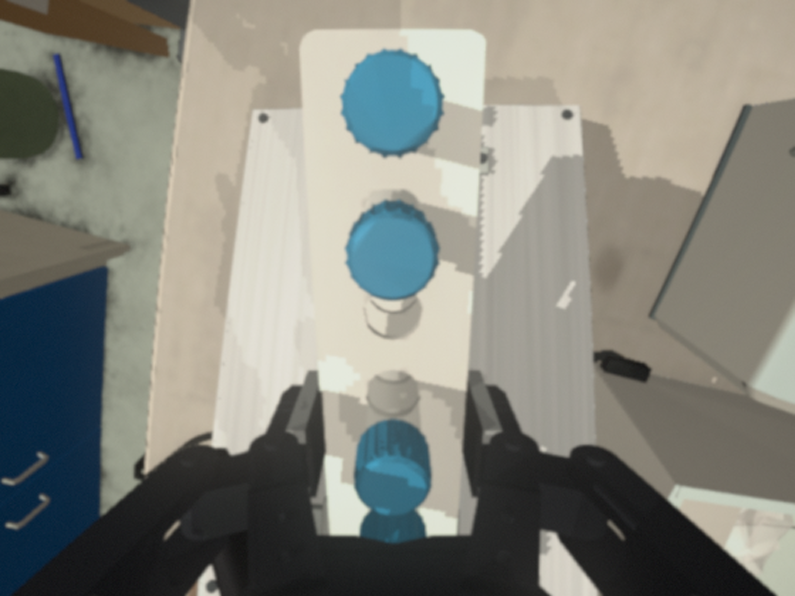

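Run:
```python
from bay import *
w=load('w6')
for u,v in [(263,118),(567,114),(211,587)]:
    p=plane(w,u/1.42,v/1.42,n=F[2],p=O); print((F@(p-O)*1000).round(1))
```

```text
[-11.3 -89.3  -0. ]
[-12.   89.2   0. ]
[247.6 -89.8  -0. ]
```

Emit:
arm_command:
  motion:
    - {"x": 0.006, "y": 0, "z": 0, "roll": 0, "fingers": 0}
    - {"x": 0.005, "y": 0, "z": 0, "roll": 0, "fingers": 0}
    - {"x": 0.004, "y": 0, "z": 0, "roll": 0, "fingers": 0}
    - {"x": 0, "y": 0, "z": 0, "roll": 0, "fingers": 0}

```text
clock: 14.33
eef_pos: [0.5083, -0.3458, 0.1568]
tool_rot: [0.421, 0.589, -0.455, 0.519]
ft_force: [-0.2, -0.4, -2.7]
grip_width: 0.0431
```

```bash
python3 g.py .5075 -.343 .145 13.7
```

```text
clock 14.3333 pos [ 0.5083 -0.3458  0.1568] shift [ 0.0119  0.001  -0.0023] yaw 13.5 toolx [-0.107  0.023 -0.994] F [-0.2 -0.4 -2.7] gw 0.043141983611589406
roll -0.004
```

Emit:
arm_command:
  motion:
    - {"x": 0.004, "y": 0, "z": 0, "roll": 0, "fingers": 0}
    - {"x": 0.003, "y": 0, "z": 0, "roll": 0, "fingers": 0}
    - {"x": 0, "y": 0, "z": 0, "roll": 0, "fingers": 0}

```text
clock: 14.58
eef_pos: [0.5077, -0.3451, 0.151]
tool_rot: [0.421, 0.588, -0.454, 0.52]
ft_force: [-0.1, 0.5, 0.1]
grip_width: 0.0431
```

```bash
python3 g.py .5075 -.343 .145 13.7
```

```text
clock 14.5833 pos [ 0.5077 -0.3451  0.151 ] shift [ 0.0061  0.0009 -0.0018] yaw 13.5 toolx [-0.105  0.023 -0.994] F [-0.1  0.5  0.1] gw 0.0431371296081381
roll -0.003
```

Emit:
arm_command:
  motion:
    - {"x": 0.003, "y": 0, "z": -0.002, "roll": 0, "fingers": 0}
    - {"x": 0.003, "y": 0, "z": -0.002, "roll": 0, "fingers": 0}
    - {"x": 0.003, "y": 0, "z": -0.002, "roll": 0, "fingers": 0}

```text
clock: 14.83
eef_pos: [0.5066, -0.3414, 0.1457]
tool_rot: [0.421, 0.585, -0.456, 0.523]
ft_force: [-1.5, 0.2, 5.6]
grip_width: 0.0433
```

```bash
python3 g.py .5075 -.343 .145 13.7
python3 - <<'E'
from h import *
c=snap('scene','c3');cv2.imwrite('pics/c3z.png',cv2.resize(c['frame'][150:310,260:430,::-1],None,fx=3.7,fy=3.7,interpolation=cv2.INTER_CUBIC))
E
```

```text
clock 14.8333 pos [ 0.5066 -0.3414  0.1457] shift [0.0005 0.0006 0.0018] yaw 13.38 toolx [-0.1    0.016 -0.995] F [-1.5  0.2  5.6] gw 0.043349249505763965
roll -0.006
```

View pics/c3z.png

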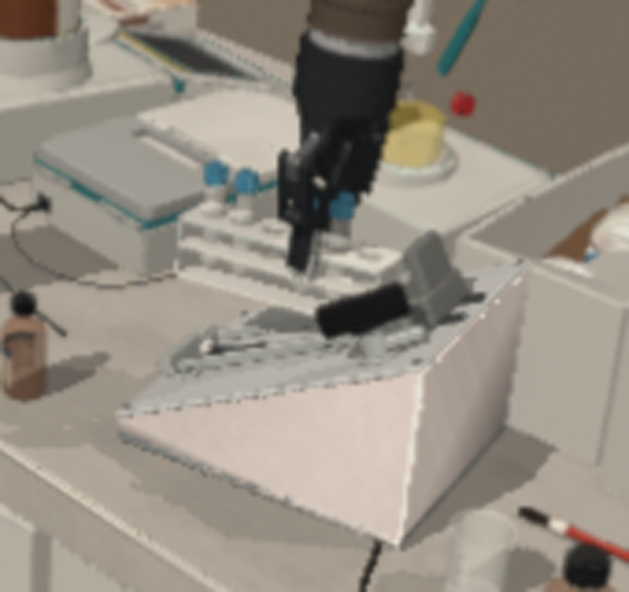

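Emit:
arm_command:
  motion:
    - {"x": 0.004, "y": 0, "z": -0.0025, "roll": 0, "fingers": 0}
    - {"x": 0.004, "y": 0, "z": -0.0025, "roll": 0, "fingers": 0}
    - {"x": 0.004, "y": 0, "z": -0.002, "roll": 0, "fingers": 0}

```text
clock: 15.13
eef_pos: [0.505, -0.3352, 0.1364]
tool_rot: [0.421, 0.583, -0.456, 0.525]
ft_force: [-1.3, 0.4, 5.7]
grip_width: 0.0432
```

```bash
python3 g.py .5075 -.343 .145 13.7
python3 - <<'E'
from h import *
c=snap('scene','c4');cv2.imwrite('pics/c4z.png',cv2.resize(c['frame'][150:310,260:430,::-1],None,fx=3.7,fy=3.7,interpolation=cv2.INTER_CUBIC))
E
```

```text
clock 15.1333 pos [ 0.505  -0.3352  0.1364] shift [-0.0089 -0.0001  0.0079] yaw 13.35 toolx [-0.095  0.012 -0.995] F [-1.3  0.4  5.7] gw 0.04324883085937851
roll -0.006
```

View pics/c4z.png

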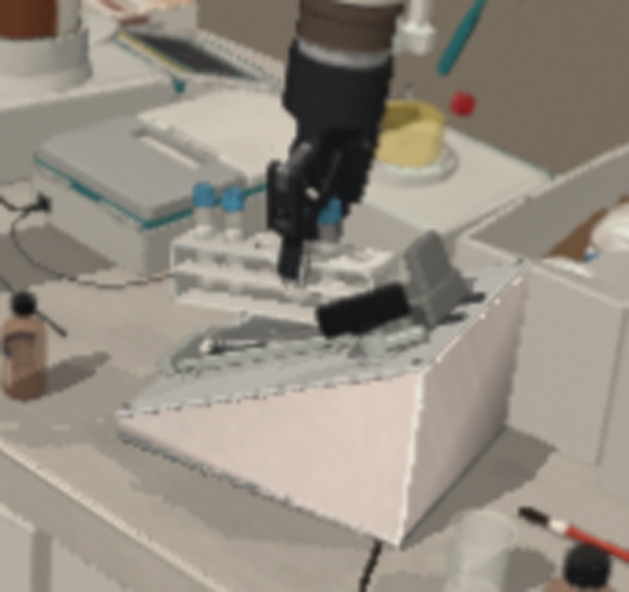

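Emit:
arm_command:
  motion:
    - {"x": 0.004, "y": 0, "z": -0.002, "roll": 0, "fingers": 0}
    - {"x": 0.004, "y": 0, "z": -0.0015, "roll": 0, "fingers": 0}
    - {"x": 0.004, "y": 0, "z": -0.0015, "roll": 0, "fingers": 0}

```text
clock: 15.43
eef_pos: [0.5034, -0.33, 0.1255]
tool_rot: [0.421, 0.582, -0.456, 0.526]
ft_force: [-1.0, 0.9, 4.7]
grip_width: 0.0431
```

```bash
python3 g.py .5075 -.343 .145 13.7
python3 - <<'E'
from h import *
c=snap('scene','c5');cv2.imwrite('pics/c5z.png',cv2.resize(c['frame'][150:310,260:430,::-1],None,fx=3.7,fy=3.7,interpolation=cv2.INTER_CUBIC))
c=snap('side','s5');cv2.imwrite('pics/s5z.png',cv2.resize(c['frame'][90:225,140:275,::-1],None,fx=4.4,fy=4.4,interpolation=cv2.INTER_CUBIC))
E
```

```text
clock 15.4333 pos [ 0.5034 -0.33    0.1255] shift [-0.0199 -0.0007  0.013 ] yaw 13.36 toolx [-0.092  0.01  -0.996] F [-1.   0.9  4.7] gw 0.04313444473083411
roll -0.006
```

View pics/c5z.png

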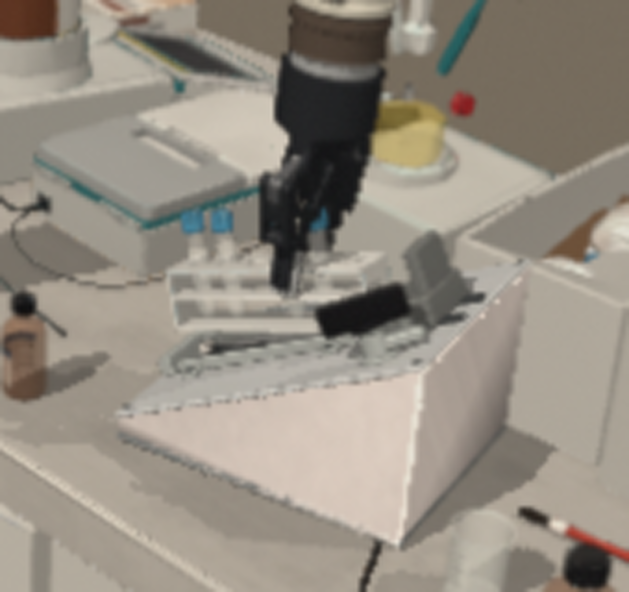

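View pics/s5z.png

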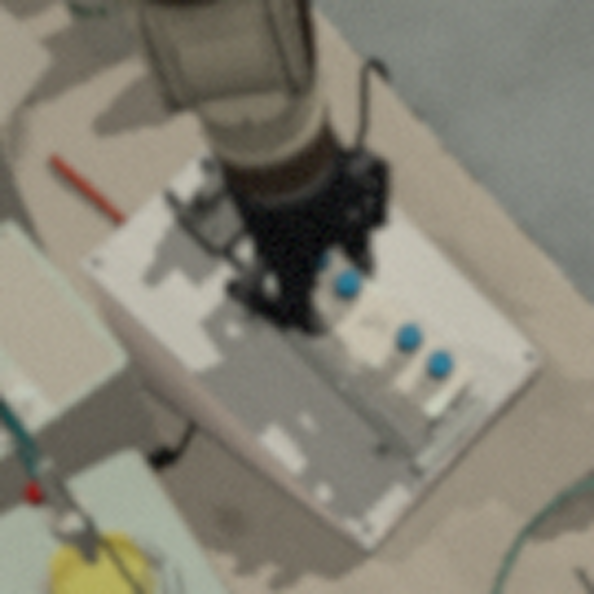

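Emit:
arm_command:
  motion:
    - {"x": 0.004, "y": 0, "z": -0.001, "roll": 0, "fingers": 0}
    - {"x": 0.004, "y": 0, "z": -0.001, "roll": 0, "fingers": 0}

```text
clock: 15.7
eef_pos: [0.5025, -0.3276, 0.1183]
tool_rot: [0.421, 0.582, -0.455, 0.526]
ft_force: [-1.1, 0.6, 5.3]
grip_width: 0.0431
```

```bash
python3 g.py .5075 -.343 .145 13.7
python3 - <<'E'
from h import *
c=snap('scene','c6');cv2.imwrite('pics/c6z.png',cv2.resize(c['frame'][200:280,290:390,::-1],None,fx=6,fy=6,interpolation=cv2.INTER_CUBIC))
c=snap('wrist','w7');cv2.imwrite('pics/w7z.png',cv2.resize(c['frame'][:,:,::-1],None,fx=1.42,fy=1.42,interpolation=cv2.INTER_CUBIC))
E
```

```text
clock 15.7 pos [ 0.5025 -0.3276  0.1183] shift [-0.0272 -0.0011  0.0153] yaw 13.39 toolx [-0.091  0.01  -0.996] F [-1.1  0.6  5.3] gw 0.04305136664714061
roll -0.005
```

View pics/c6z.png

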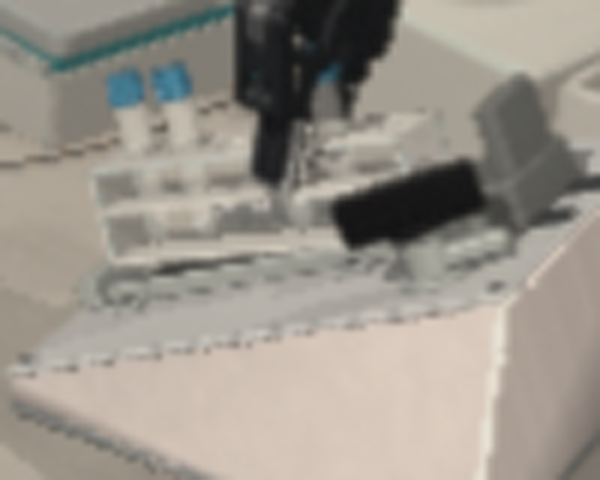

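View pics/w7z.png

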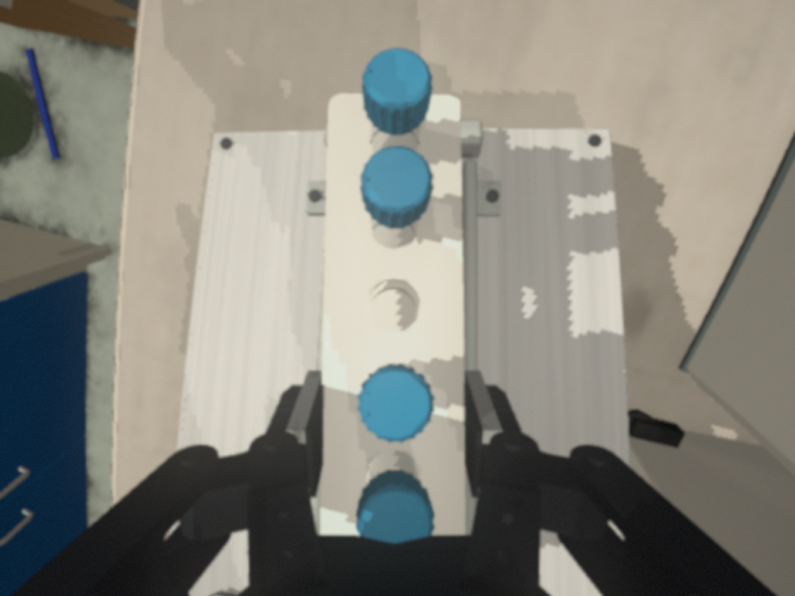

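Emit:
arm_command:
  motion:
    - {"x": 0.003, "y": 0.0015, "z": -0.0007, "roll": 0, "fingers": 0}
    - {"x": 0.003, "y": 0.0015, "z": -0.0007, "roll": 0, "fingers": 0}

```text
clock: 15.97
eef_pos: [0.5029, -0.3257, 0.1129]
tool_rot: [0.421, 0.582, -0.457, 0.525]
ft_force: [-5.6, 2.4, 9.1]
grip_width: 0.043
```

```bash
python3 g.py .5075 -.343 .145 13.7
python3 - <<'E'
from h import *
c=snap('scene','c7');cv2.imwrite('pics/c7z.png',cv2.resize(c['frame'][200:280,290:390,::-1],None,fx=6,fy=6,interpolation=cv2.INTER_CUBIC))
c=snap('wrist','w8');cv2.imwrite('pics/w8z.png',cv2.resize(c['frame'][:,:,::-1],None,fx=1.42,fy=1.42,interpolation=cv2.INTER_CUBIC))
E
```

```text
clock 15.9667 pos [ 0.5029 -0.3257  0.1129] shift [-0.0326 -0.0024  0.0169] yaw 13.3 toolx [-0.094  0.01  -0.995] F [-5.6  2.4  9.1] gw 0.043006421421021485
roll -0.007
```

View pics/c7z.png

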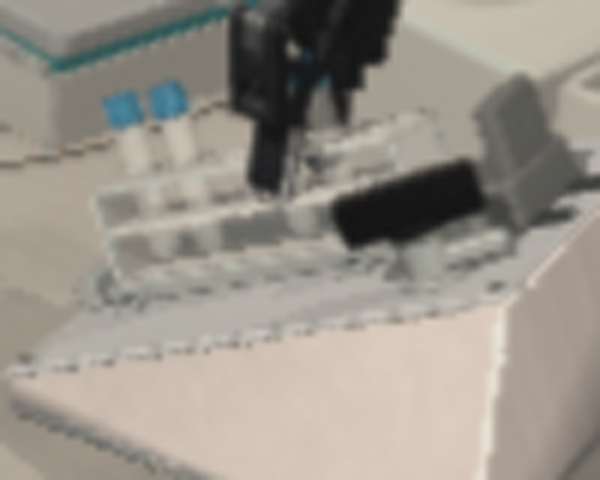

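View pics/w8z.png

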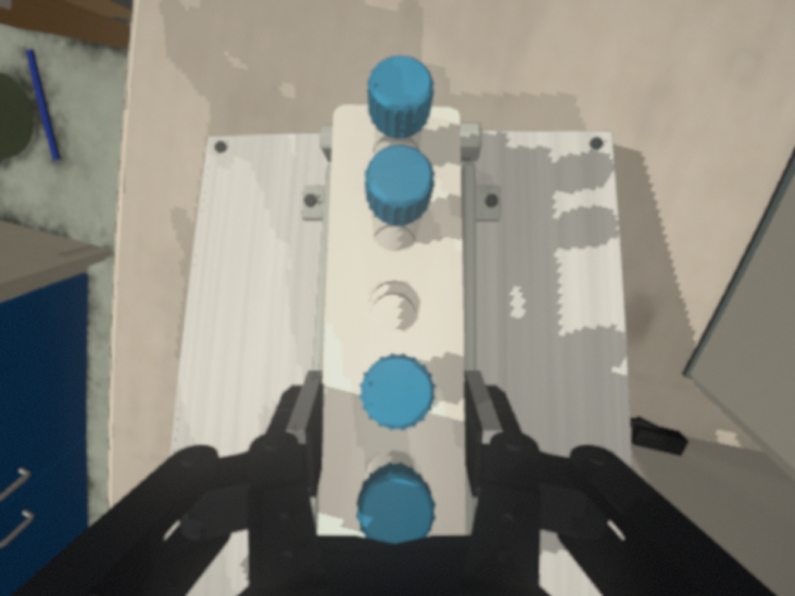

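Emit:
arm_command:
  motion:
    - {"x": 0.002, "y": -0.0005, "z": -0.0005, "roll": 0, "fingers": 0}
    - {"x": 0.002, "y": 0, "z": -0.0005, "roll": 0, "fingers": 0}

```text
clock: 16.23
eef_pos: [0.5028, -0.3256, 0.1122]
tool_rot: [0.421, 0.581, -0.456, 0.527]
ft_force: [-4.1, 3.0, 14.8]
grip_width: 0.0431
```

```bash
python3 g.py .5075 -.343 .145 13.7
python3 - <<'E'
from h import *
c=snap('scene','c8');cv2.imwrite('pics/c8z.png',cv2.resize(c['frame'][200:280,290:390,::-1],None,fx=6,fy=6,interpolation=cv2.INTER_CUBIC))
E
```

```text
clock 16.2333 pos [ 0.5028 -0.3256  0.1122] shift [-0.0333 -0.0023  0.0171] yaw 13.3 toolx [-0.091  0.008 -0.996] F [-4.1  3.  14.8] gw 0.04306472288399294
roll -0.007
```

View pics/c8z.png

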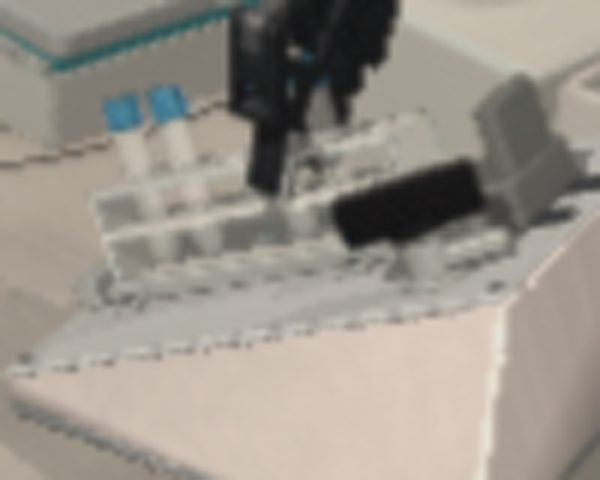

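Emit:
arm_command:
  motion:
    - {"x": -0.0005, "y": 0, "z": 0, "roll": 0, "fingers": 0}
    - {"x": 0, "y": 0, "z": 0, "roll": 0, "fingers": 0.55}
    - {"x": 0, "y": 0, "z": 0, "roll": 0, "fingers": 0.6}
    - {"x": 0, "y": 0, "z": 0, "roll": 0, "fingers": 0.7}
    - {"x": 0, "y": 0, "z": 0, "roll": 0, "fingers": 0.8}
    - {"x": 0, "y": 0, "z": 0, "roll": 0, "fingers": 0.8}

```text
clock: 16.78
eef_pos: [0.5017, -0.3247, 0.1104]
tool_rot: [0.421, 0.583, -0.456, 0.525]
ft_force: [-0.0, -0.4, -0.4]
grip_width: 0.0687
```

```bash
python3 g.py .5075 -.343 .145 13.7
python3 - <<'E'
from h import *
c=snap('scene','c9');cv2.imwrite('pics/c9z.png',cv2.resize(c['frame'][200:280,290:390,::-1],None,fx=6,fy=6,interpolation=cv2.INTER_CUBIC))
c=snap('wrist','w9');cv2.imwrite('pics/w9z.png',cv2.resize(c['frame'][:,:,::-1],None,fx=1.42,fy=1.42,interpolation=cv2.INTER_CUBIC))
E
```

```text
clock 16.7833 pos [ 0.5017 -0.3247  0.1104] shift [-0.0352 -0.0017  0.0179] yaw 13.31 toolx [-0.095  0.012 -0.995] F [-0.  -0.4 -0.4] gw 0.06866982346369373
roll -0.007
```

View pics/c9z.png

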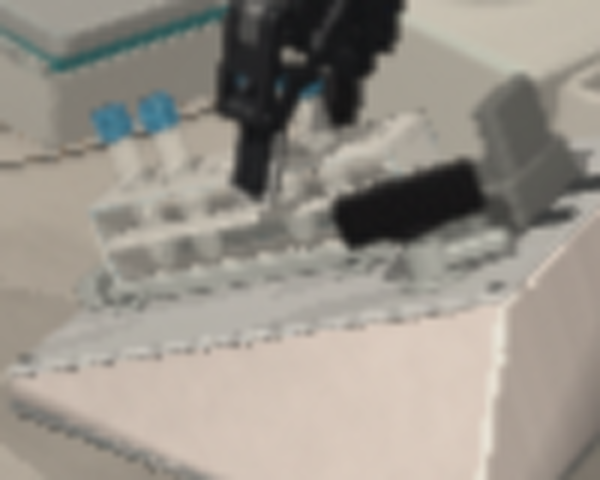

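View pics/w9z.png

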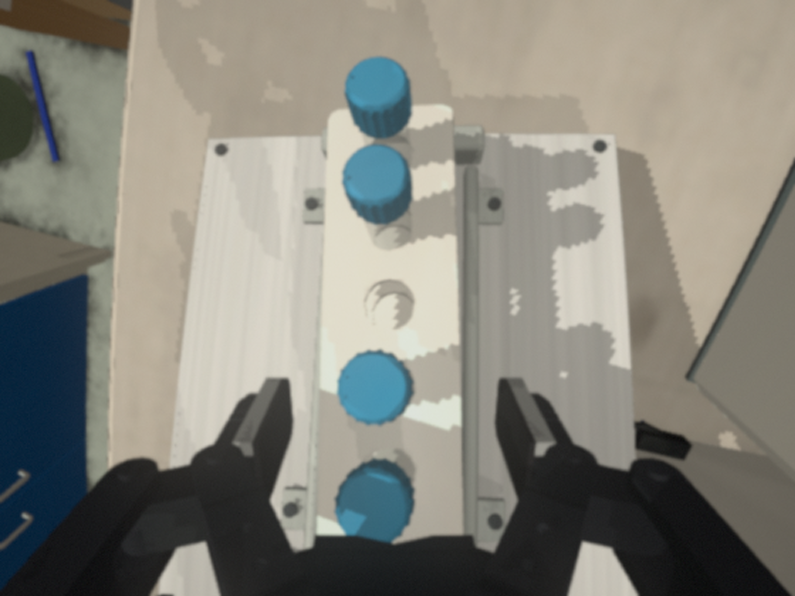

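Emit:
arm_command:
  motion:
    - {"x": -0.005, "y": 0, "z": 0, "roll": 0, "fingers": 1}
    - {"x": -0.015, "y": -0.0015, "z": 0, "roll": 0, "fingers": 1}
    - {"x": -0.025, "y": -0.002, "z": 0, "roll": 0, "fingers": 1}
    - {"x": -0.03, "y": -0.003, "z": 0, "roll": 0, "fingers": 1}
    - {"x": -0.035, "y": -0.003, "z": 0, "roll": 0, "fingers": 1}
    - {"x": -0.035, "y": -0.003, "z": 0, "roll": 0, "fingers": 1}
    - {"x": 0, "y": 0, "z": 0, "roll": 0, "fingers": 1}
    - {"x": 0, "y": 0, "z": 0, "roll": 0, "fingers": 0}

```text
clock: 17.55
eef_pos: [0.5019, -0.3282, 0.2609]
tool_rot: [0.421, 0.585, -0.456, 0.522]
ft_force: [-0.6, 0.1, -1.1]
grip_width: 0.0754
```

```bash
python3 g.py .5075 -.343 .145 13.7
python3 - <<'E'
from h import *
c=snap('wrist','w10');cv2.imwrite('pics/w10z.png',cv2.resize(c['frame'][:,:,::-1],None,fx=1.42,fy=1.42,interpolation=cv2.INTER_CUBIC))
E
```

```text
clock 17.55 pos [ 0.5019 -0.3282  0.2609] shift [0.1145 0.013  0.0202] yaw 13.37 toolx [-0.101  0.017 -0.995] F [-0.6  0.1 -1.1] gw 0.07540276186977894
roll -0.006
```

View pics/w10z.png

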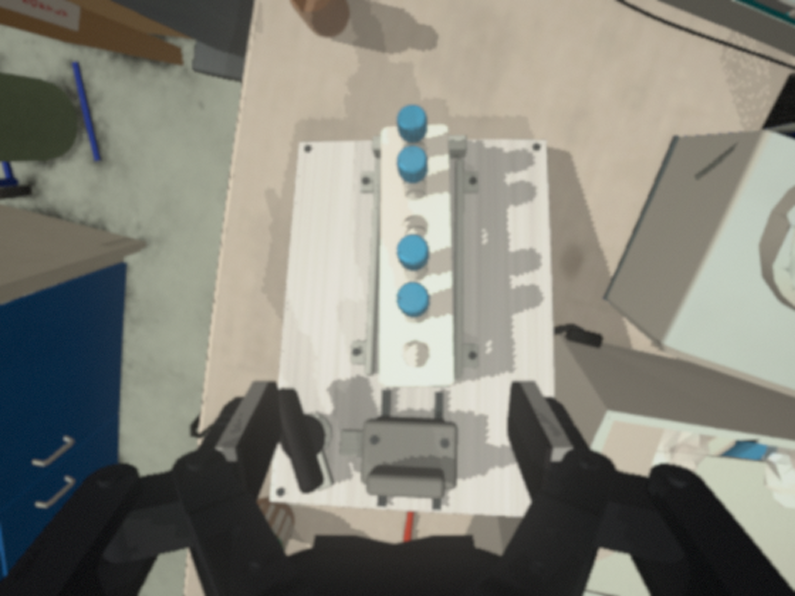

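Run:
```python
import cv2
a=cv2.imread('pics/w10.png')
cv2.imwrite('pics/w10a.png',cv2.resize(a[230:370,180:380],None,fx=4,fy=4,interpolation=cv2.INTER_CUBIC))
```

```text
(no output)
```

View pics/w10a.png

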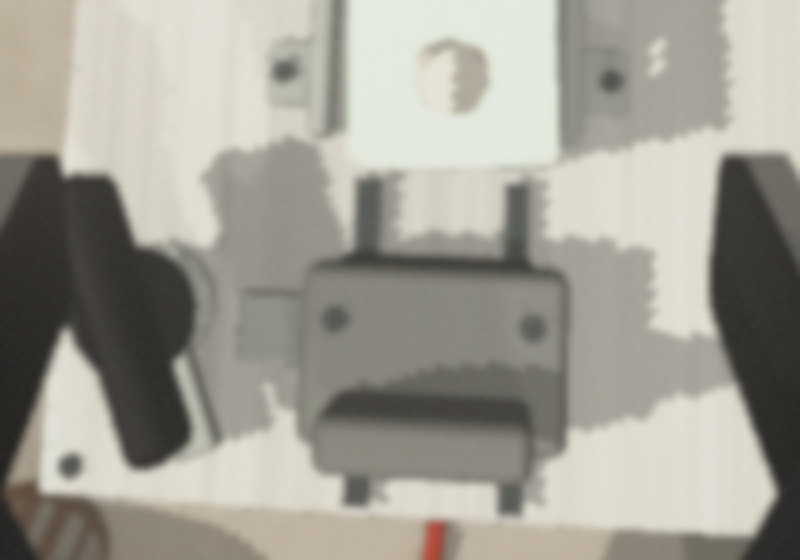

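Run:
```python
from bay import *
w=load('w10'); Q=lambda u,v:(180+u/4,230+v/4)
for n,u,h in [('scr hn',Q(70,466),0),('scr lf',(537/1.42,147/1.42),0),('scr ln',(308/1.42,148/1.42),0),('block front L',Q(310,268),25),('block frontR',Q(560,275),25),('fin top back L',Q(315,470),58),('fin top back R',Q(530,480),58),('fin top front L',Q(325,425),58),('fintop frontR',Q(530,430),58),
 ('knob dn',Q(90,177),48),('knob up',Q(165,462),48),('rack up end L (z48)',Q(348,165),48),('R',Q(558,162),48),('rack low',(383/1.42,128/1.42),48),('rack lowR',(447/1.42,126/1.42),48),('rail',Q(368,180),8),('lug',Q(240,325),10)]:
    p=plane(w,*u,n=F[2],p=O+F[2]*h/1000); print(n,(F@(p-O)*1000).round(1))
```

```text
scr hn [246.8 -88.6  -0. ]
scr lf [-10.9  89.7  -0. ]
scr ln [-11.2 -88.3  -0. ]
block front L [194.6 -28.1  25. ]
block frontR [193.7  28.3  25. ]
fin top back L [231.4 -20.6  58. ]
fin top back R [231.   21.8  58. ]
fin top front L [222.7 -19.   58. ]
fintop frontR [221.5  21.6  58. ]
knob dn [176.2 -73.7  48. ]
knob up [233.9 -53.3  48. ]
rack up end L (z48) [171.3 -17.7  48. ]
R [169.1  26.5  48. ]
rack low [  1.5 -22.7  48. ]
rack lowR [ 0.4 20.2 48. ]
rail [174.4 -17.3   8. ]
lug [209.7 -46.3  10. ]
```

```bash
python3 - <<'E'
from bay import *
a=bay(250,0,37);b=bay(221,0,37);print('start',a,'end',b)
E
python3 g.py $(python3 -c "
from bay import *
a=bay(250,0,37);print(a[0],a[1],.27)") 13.7
```

```text
start [ 0.53113683 -0.45174578  0.18342638] end [ 0.52507247 -0.4268688   0.16981171]
clock 17.6 pos [ 0.5022 -0.3284  0.2617] shift [-0.0131 -0.0011  0.1263] yaw 13.36 toolx [-0.099  0.015 -0.995] F [ 0.5 -0.1  0.8] gw 0.06855350866786833
roll -0.006
```

Emit:
arm_command:
  motion:
    - {"x": -0.003, "y": 0, "z": 0.02, "roll": -0.003, "fingers": 0}
    - {"x": -0.003, "y": 0, "z": 0.03, "roll": -0.003, "fingers": 0}
    - {"x": -0.003, "y": 0, "z": 0.03, "roll": 0, "fingers": 0}
    - {"x": -0.003, "y": 0, "z": 0.03, "roll": 0, "fingers": 0}
    - {"x": 0, "y": 0, "z": 0.015, "roll": 0, "fingers": 0}
    - {"x": 0, "y": 0, "z": 0, "roll": 0, "fingers": 0}
    - {"x": 0, "y": 0, "z": 0, "roll": 0, "fingers": 0}

```text
clock: 18.18
eef_pos: [0.5315, -0.451, 0.2611]
tool_rot: [0.418, 0.591, -0.453, 0.52]
ft_force: [1.2, 0.3, 0.2]
grip_width: -0.0002
```

```bash
python3 g.py .5311 -.4517 .1834 13.7
python3 - <<'E'
from h import *
c=snap('wrist','w11');cv2.imwrite('pics/w11z.png',cv2.resize(c['frame'][:,:,::-1],None,fx=1.42,fy=1.42,interpolation=cv2.INTER_CUBIC))
E
```

```text
clock 18.1833 pos [ 0.5315 -0.451   0.2611] shift [0.0773 0.0073 0.0044] yaw 13.99 toolx [-0.109  0.023 -0.994] F [1.2 0.3 0.2] gw -0.00020788663253010694
roll 0.005
```

View pics/w11z.png

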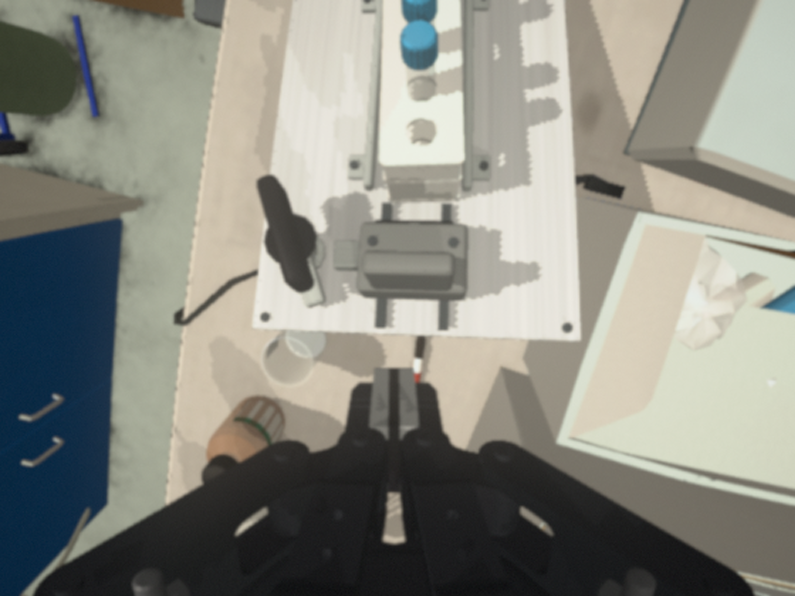

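Emit:
arm_command:
  motion:
    - {"x": 0.015, "y": 0.002, "z": 0.001, "roll": 0, "fingers": 0}
    - {"x": 0.02, "y": 0.003, "z": 0.001, "roll": 0, "fingers": 0}
    - {"x": 0.02, "y": 0.002, "z": 0.001, "roll": 0, "fingers": 0}
    - {"x": 0.012, "y": 0, "z": 0, "roll": 0, "fingers": 0}
    - {"x": 0, "y": 0, "z": 0, "roll": 0, "fingers": 0}
    - {"x": 0, "y": 0, "z": 0, "roll": 0, "fingers": 0}

```text
clock: 18.73
eef_pos: [0.5303, -0.4417, 0.1916]
tool_rot: [0.417, 0.594, -0.45, 0.52]
ft_force: [-0.1, 1.0, -0.1]
grip_width: 0.0001
```

```bash
python3 g.py .5311 -.4517 .1834 13.7
python3 - <<'E'
from h import *
c=snap('wrist','w12');cv2.imwrite('pics/w12z.png',cv2.resize(c['frame'][:,:,::-1],None,fx=1.42,fy=1.42,interpolation=cv2.INTER_CUBIC))
c=snap('scene','c12');cv2.imwrite('pics/c12z.png',cv2.resize(c['frame'][180:290,300:430,::-1],None,fx=5,fy=5,interpolation=cv2.INTER_CUBIC))
E
```

```text
clock 18.7333 pos [ 0.5303 -0.4417  0.1916] shift [ 0.0077 -0.0009  0.0103] yaw 14.38 toolx [-0.112  0.027 -0.993] F [-0.1  1.  -0.1] gw 8.132312375824063e-05
roll 0.012
```

View pics/w12z.png

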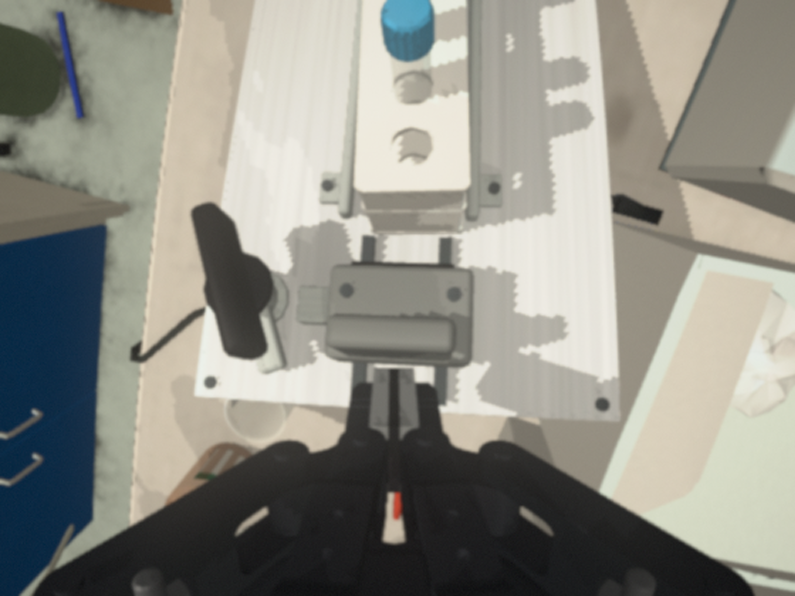

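View pics/c12z.png

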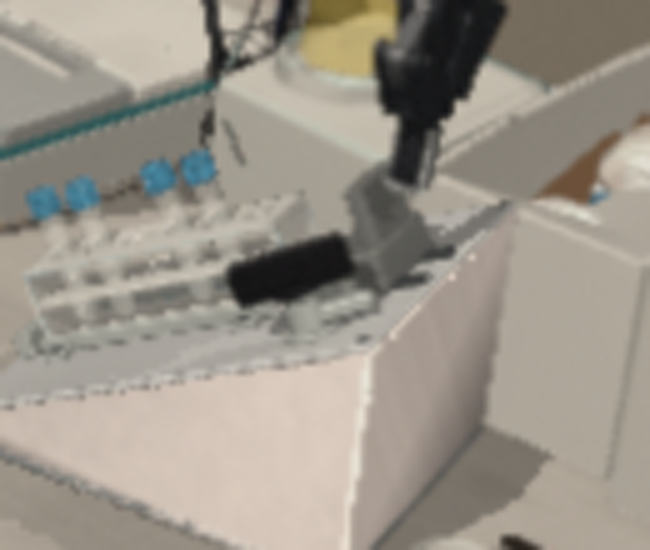

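Emit:
arm_command:
  motion:
    - {"x": 0.005, "y": 0, "z": 0.003, "roll": 0.005, "fingers": 0}
    - {"x": 0.006, "y": 0, "z": 0.002, "roll": 0.005, "fingers": 0}
    - {"x": 0, "y": 0, "z": 0, "roll": 0, "fingers": 0}
    - {"x": 0.0023, "y": 0, "z": -0.0045, "roll": 0, "fingers": 0}
    - {"x": 0.0023, "y": 0, "z": -0.0045, "roll": 0, "fingers": 0}
    - {"x": 0.0023, "y": 0, "z": -0.0045, "roll": 0, "fingers": 0}

```text
clock: 19.33
eef_pos: [0.5294, -0.4364, 0.1784]
tool_rot: [0.42, 0.587, -0.455, 0.523]
ft_force: [1.2, -4.1, -1.1]
grip_width: -0.0002
```

```bash
cat > b.py <<'E'
from bay import *
o=get_obs();print('bay xyz of TCP',(F@(o['eef_pos']-O)*1000).round(1),'force bay',(F@o['ft_force']).round(1),o['clock'])
E
python3 b.py; python3 g.py 0 0 0 13.7
```

```text
bay xyz of TCP [234.1   1.9  39.8] force bay [ 3.3  0.2 -2.9] 19.3333
clock 19.3333 pos [ 0.5294 -0.4364  0.1784] shift [ 0.2387 -0.393  -0.5395] yaw 13.62 toolx [-0.102  0.017 -0.995] F [ 1.2 -4.1 -1.1] gw -0.00015246683954091506
roll -0.001
```

Emit:
arm_command:
  motion:
    - {"x": 0.0025, "y": 0, "z": -0.005, "roll": 0, "fingers": 0}
    - {"x": 0.0025, "y": 0, "z": -0.005, "roll": 0, "fingers": 0}
    - {"x": 0.0025, "y": 0, "z": -0.005, "roll": 0, "fingers": 0}

```text
clock: 19.58
eef_pos: [0.5259, -0.4233, 0.1719]
tool_rot: [0.419, 0.584, -0.456, 0.525]
ft_force: [4.0, -11.4, 8.4]
grip_width: 0.0
```

```bash
python3 b.py
python3 - <<'E'
from h import *
c=snap('wrist','w13');cv2.imwrite('pics/w13z.png',cv2.resize(c['frame'][:,:,::-1],None,fx=1.42,fy=1.42,interpolation=cv2.INTER_CUBIC))
E
```

```text
bay xyz of TCP [219.1   1.7  40.4] force bay [14.6  1.2  1.8] 19.5833
```

View pics/w13z.png

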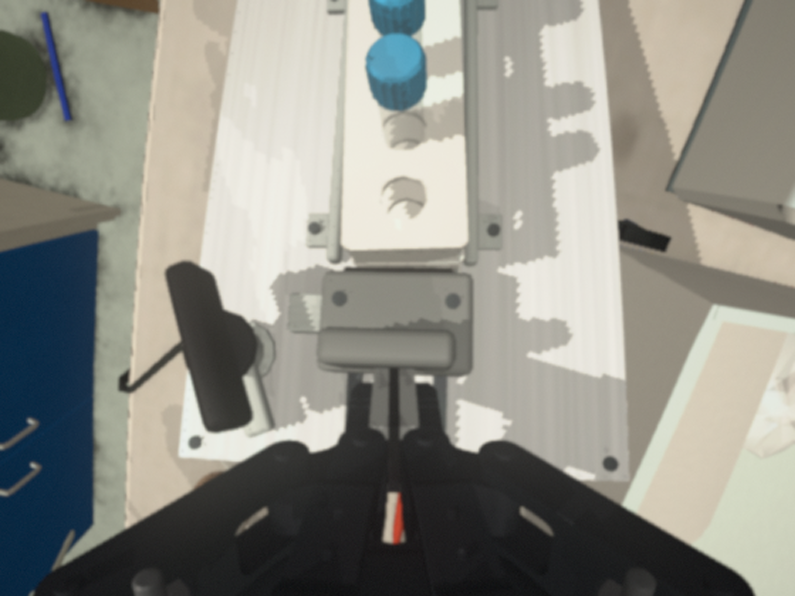

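Emit:
arm_command:
  motion:
    - {"x": 0.001, "y": 0, "z": -0.002, "roll": 0, "fingers": 0}
    - {"x": 0.001, "y": 0, "z": -0.002, "roll": 0, "fingers": 0}

```text
clock: 19.8
eef_pos: [0.526, -0.4236, 0.1725]
tool_rot: [0.417, 0.579, -0.459, 0.529]
ft_force: [1.1, -7.1, -0.6]
grip_width: -0.0001
```

```bash
python3 b.py
```

```text
bay xyz of TCP [219.6   1.7  40.7] force bay [ 6.  -0.6 -3.9] 19.8
```

Emit:
arm_command:
  motion:
    - {"x": 0.002, "y": 0, "z": -0.004, "roll": 0, "fingers": 0}
    - {"x": 0.002, "y": 0, "z": -0.004, "roll": 0, "fingers": 0}

```text
clock: 19.97
eef_pos: [0.526, -0.4234, 0.1726]
tool_rot: [0.415, 0.571, -0.464, 0.535]
ft_force: [3.2, -9.8, 1.8]
grip_width: 0.0003
```

```bash
python3 b.py;python3 g.py 0 0 0
```

```text
bay xyz of TCP [219.5   1.7  41. ] force bay [10.   0.8 -3.3] 19.9667
clock 19.9667 pos [ 0.526  -0.4234  0.1726] shift [ 0.2061 -0.3996 -0.5325] yaw 13.13 toolx [-0.083 -0.023 -0.996] F [ 3.2 -9.8  1.8] gw 0.0002676761021610918
```

Run:
```python
from bay import *
for p in [(170,-46,37),(174,-82,37)]: print(p,bay(*p))
```

```text
(170, -46, 37) [ 0.46971631 -0.39401418  0.14586866]
(174, -82, 37) [ 0.43557701 -0.40597166  0.14774654]
```

Emit:
arm_command:
  motion:
    - {"x": -0.002, "y": 0, "z": 0.006, "roll": 0, "fingers": 0}
    - {"x": -0.004, "y": 0, "z": 0.006, "roll": 0, "fingers": 0}
    - {"x": -0.02, "y": 0, "z": 0.004, "roll": 0, "fingers": 0}
    - {"x": -0.03, "y": 0, "z": 0, "roll": 0, "fingers": 0}
    - {"x": -0.035, "y": 0, "z": 0, "roll": 0, "fingers": 0}
    - {"x": -0.01, "y": 0, "z": 0, "roll": 0, "fingers": 0}
    - {"x": 0, "y": 0, "z": 0, "roll": 0, "fingers": 0}
    - {"x": 0, "y": 0, "z": 0, "roll": 0, "fingers": 0}

```text
clock: 20.63
eef_pos: [0.5357, -0.4332, 0.2767]
tool_rot: [0.415, 0.573, -0.463, 0.534]
ft_force: [0.6, -0.5, -0.1]
grip_width: -0.0002
```

```bash
python3 b.py; python3 g.py .4772 -.4014 .26 13.7
python3 - <<'E'
from h import *
c=snap('wrist','w14');cv2.imwrite('pics/w14z.png',cv2.resize(c['frame'][:,:,::-1],None,fx=1.42,fy=1.42,interpolation=cv2.INTER_CUBIC))
E
```

```text
bay xyz of TCP [278.8   8.8 127.4] force bay [ 0.5  0.4 -0.3] 20.6333
clock 20.6333 pos [ 0.5357 -0.4332  0.2767] shift [ 0.021  -0.048  -0.0442] yaw 13.15 toolx [-0.085 -0.02  -0.996] F [ 0.6 -0.5 -0.1] gw -0.00020695354297889954
roll -0.01
```

View pics/w14z.png

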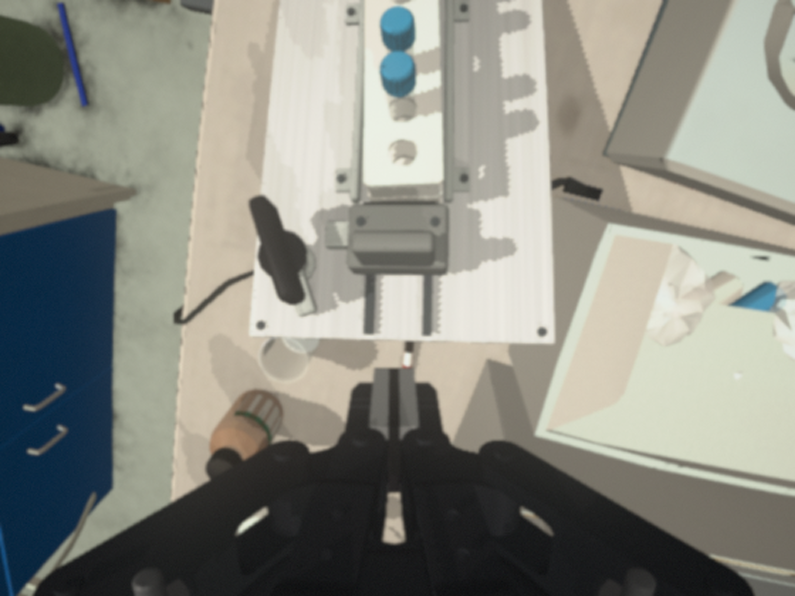

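Emit:
arm_command:
  motion:
    - {"x": 0, "y": -0.013, "z": -0.013, "roll": 0, "fingers": 0}
    - {"x": 0, "y": -0.014, "z": -0.014, "roll": 0, "fingers": 0}
    - {"x": 0, "y": -0.014, "z": -0.014, "roll": -0.005, "fingers": 0}
    - {"x": 0, "y": -0.01, "z": -0.01, "roll": -0.005, "fingers": 0}
    - {"x": 0, "y": 0, "z": 0, "roll": 0, "fingers": 0}
    - {"x": 0, "y": 0, "z": 0, "roll": 0, "fingers": 0}

```text
clock: 21.18
eef_pos: [0.4682, -0.3895, 0.2672]
tool_rot: [0.412, 0.583, -0.46, 0.529]
ft_force: [0.9, -0.2, -0.3]
grip_width: 0.0001
```

```bash
python3 b.py; python3 g.py .4697 -.394 .1459 13.7
```

```text
bay xyz of TCP [222.8 -46.4 146.4] force bay [ 0.2  0.8 -0.5] 21.1833
clock 21.1833 pos [ 0.4682 -0.3895  0.2672] shift [0.1206 0.0125 0.0069] yaw 13.88 toolx [-0.102 -0.006 -0.995] F [ 0.9 -0.2 -0.3] gw 0.00011343667236121827
roll 0.003
```

Emit:
arm_command:
  motion:
    - {"x": 0.02, "y": 0.003, "z": 0.002, "roll": 0, "fingers": 0}
    - {"x": 0.025, "y": 0.003, "z": 0.002, "roll": 0, "fingers": 0}
    - {"x": 0.025, "y": 0.003, "z": 0.002, "roll": 0, "fingers": 0}
    - {"x": 0.02, "y": 0.003, "z": 0.001, "roll": 0, "fingers": 0}
    - {"x": 0, "y": 0, "z": 0, "roll": 0, "fingers": 0}
    - {"x": 0, "y": 0, "z": 0, "roll": 0, "fingers": 0}

```text
clock: 21.68
eef_pos: [0.4747, -0.3951, 0.1694]
tool_rot: [0.412, 0.583, -0.459, 0.529]
ft_force: [1.2, 0.3, 1.7]
grip_width: -0.0002
```

```bash
python3 b.py; python3 g.py .4697 -.394 .1459 13.7;  python3 - <<'E'
from h import *
c=snap('wrist','w15');cv2.imwrite('pics/w15z.png',cv2.resize(c['frame'][:,:,::-1],None,fx=1.42,fy=1.42,interpolation=cv2.INTER_CUBIC))
E
```

```text
bay xyz of TCP [183.  -41.4  56.7] force bay [0.7 1.3 1.5] 21.6833
clock 21.6833 pos [ 0.4747 -0.3951  0.1694] shift [ 0.0238 -0.0022 -0.0018] yaw 13.87 toolx [-0.102 -0.006 -0.995] F [1.2 0.3 1.7] gw -0.00019971859767321413
roll 0.003
```

View pics/w15z.png

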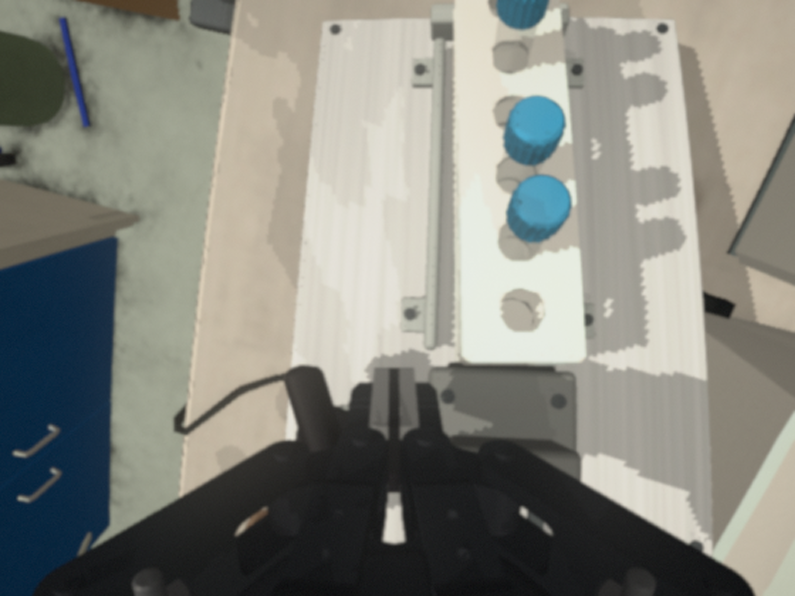

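Emit:
arm_command:
  motion:
    - {"x": 0.008, "y": -0.003, "z": -0.001, "roll": 0, "fingers": 0}
    - {"x": 0.008, "y": -0.002, "z": -0.001, "roll": 0, "fingers": 0}
    - {"x": 0.005, "y": 0, "z": 0, "roll": 0, "fingers": 0}
    - {"x": 0, "y": 0, "z": 0, "roll": 0, "fingers": 0}

```text
clock: 22.07
eef_pos: [0.4696, -0.3962, 0.1515]
tool_rot: [0.412, 0.581, -0.459, 0.531]
ft_force: [-0.5, 1.2, -1.1]
grip_width: -0.0001
```

```bash
python3 b.py; python3 g.py .4356 -.406 .1477 13.7
```

```text
bay xyz of TCP [174.5 -46.6  41. ] force bay [-1.6 -0.2 -0.4] 22.0667
clock 22.0667 pos [ 0.4696 -0.3962  0.1515] shift [ 0.0072 -0.0348  0.0015] yaw 13.86 toolx [-0.097 -0.009 -0.995] F [-0.5  1.2 -1.1] gw -0.00014184509171385034
roll 0.003
```

Emit:
arm_command:
  motion:
    - {"x": 0.002, "y": -0.005, "z": 0, "roll": 0, "fingers": 0}
    - {"x": 0.002, "y": -0.006, "z": 0, "roll": 0, "fingers": 0}
    - {"x": 0, "y": -0.006, "z": 0, "roll": 0, "fingers": 0}
    - {"x": 0, "y": -0.006, "z": 0, "roll": 0, "fingers": 0}

```text
clock: 22.4
eef_pos: [0.4493, -0.4021, 0.1517]
tool_rot: [0.413, 0.579, -0.458, 0.534]
ft_force: [2.4, 0.8, -0.1]
grip_width: -0.0
```

```bash
python3 b.py;  python3 - <<'E'
from h import *
c=snap('wrist','w16');cv2.imwrite('pics/w16z.png',cv2.resize(c['frame'][:,:,::-1],None,fx=1.42,fy=1.42,interpolation=cv2.INTER_CUBIC))
E
```

```text
bay xyz of TCP [175.4 -67.8  40.7] force bay [-0.3  2.5  0. ] 22.4
```

View pics/w16z.png

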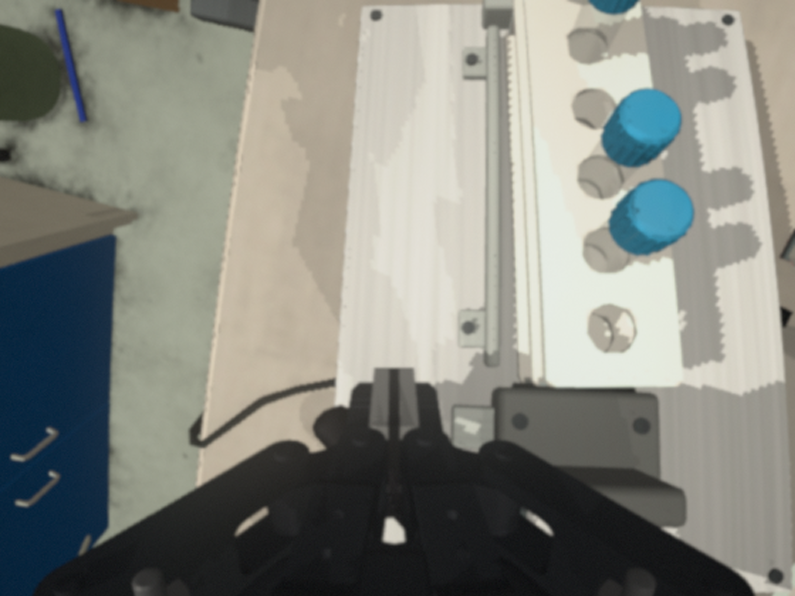

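Emit:
arm_command:
  motion:
    - {"x": 0.001, "y": -0.006, "z": 0, "roll": 0, "fingers": 0}
    - {"x": 0.001, "y": -0.006, "z": 0, "roll": 0, "fingers": 0}
    - {"x": 0.001, "y": -0.005, "z": 0.001, "roll": 0, "fingers": 0}

```text
clock: 22.7
eef_pos: [0.4307, -0.4069, 0.1517]
tool_rot: [0.413, 0.579, -0.457, 0.534]
ft_force: [1.0, 2.3, -0.1]
grip_width: 0.0002
```

```bash
python3 b.py
```

```text
bay xyz of TCP [175.7 -87.   40.6] force bay [-1.8  1.5  0.8] 22.7
```

Emit:
arm_command:
  motion:
    - {"x": 0, "y": -0.003, "z": 0.003, "roll": 0, "fingers": 0}
    - {"x": 0, "y": -0.002, "z": 0.004, "roll": 0, "fingers": 0}

```text
clock: 22.87
eef_pos: [0.4254, -0.4144, 0.1523]
tool_rot: [0.413, 0.58, -0.457, 0.533]
ft_force: [-0.4, 4.2, 1.8]
grip_width: 0.0002
```

```bash
python3 b.py
python3 - <<'E'
from h import *
c=snap('scene','c17');cv2.imwrite('pics/c17z.png',cv2.resize(c['frame'][180:290,300:430,::-1],None,fx=5,fy=5,interpolation=cv2.INTER_CUBIC))
c=snap('side','s17');cv2.imwrite('pics/s17z.png',cv2.resize(c['frame'][90:225,140:275,::-1],None,fx=4.4,fy=4.4,interpolation=cv2.INTER_CUBIC))
E
```

```text
bay xyz of TCP [181.2 -93.9  38.3] force bay [-2.8  0.6  3.5] 22.8667
```

View pics/c17z.png

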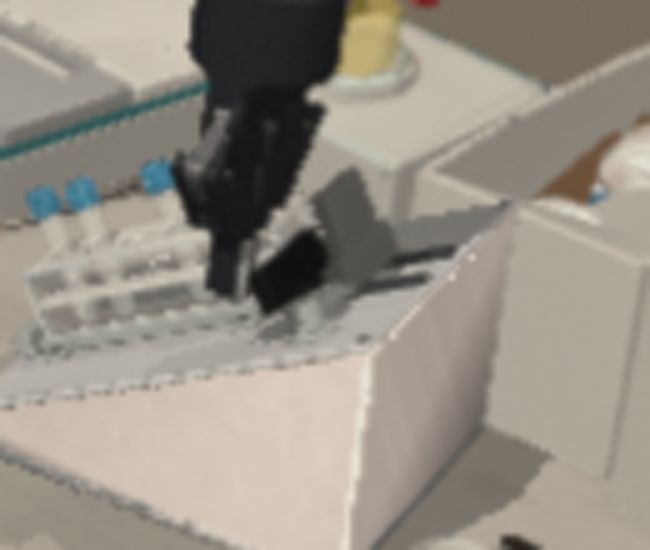

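View pics/s17z.png

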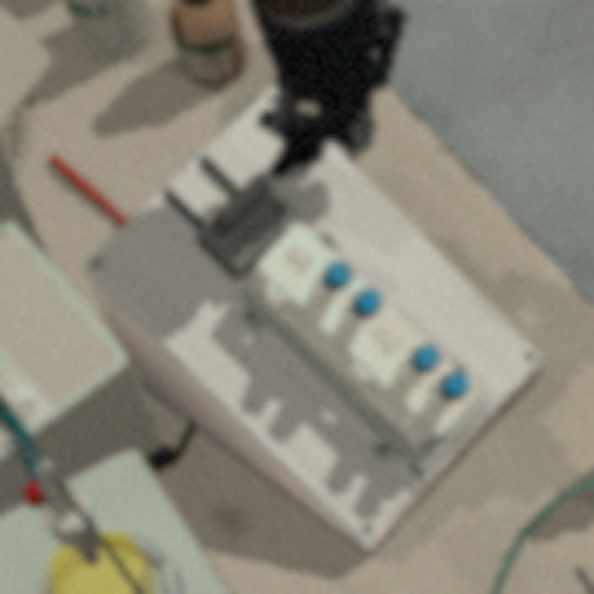

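Emit:
arm_command:
  motion:
    - {"x": -0.002, "y": 0, "z": 0.004, "roll": 0, "fingers": 0}
    - {"x": -0.002, "y": 0, "z": 0.004, "roll": 0, "fingers": 0}

```text
clock: 23.13
eef_pos: [0.4252, -0.4148, 0.153]
tool_rot: [0.416, 0.586, -0.453, 0.528]
ft_force: [1.0, 12.9, -2.3]
grip_width: 0.0
```

```bash
python3 b.py
```

```text
bay xyz of TCP [181.8 -94.1  38.7] force bay [-11.9   4.    3.7] 23.1333
```

Emit:
arm_command:
  motion:
    - {"x": -0.001, "y": 0, "z": 0.004, "roll": 0, "fingers": 0}
    - {"x": -0.001, "y": 0, "z": 0.004, "roll": 0, "fingers": 0}

```text
clock: 23.3
eef_pos: [0.4251, -0.4143, 0.1526]
tool_rot: [0.419, 0.593, -0.448, 0.522]
ft_force: [-0.7, 12.9, 6.0]
grip_width: -0.0002
```

```bash
python3 b.py
```

```text
bay xyz of TCP [181.2 -94.2  38.7] force bay [-8.4  2.3 11.2] 23.3
```

Emit:
arm_command:
  motion:
    - {"x": -0.001, "y": 0, "z": -0.006, "roll": 0, "fingers": 0}
    - {"x": -0.005, "y": 0, "z": -0.006, "roll": 0, "fingers": 0}
    - {"x": -0.025, "y": 0, "z": -0.006, "roll": 0, "fingers": 0}
    - {"x": -0.035, "y": 0, "z": 0, "roll": 0, "fingers": 0}
    - {"x": -0.035, "y": 0, "z": 0, "roll": 0, "fingers": 0}
    - {"x": -0.03, "y": 0.02, "z": 0, "roll": 0, "fingers": 0}
    - {"x": 0, "y": 0.03, "z": 0, "roll": 0, "fingers": 0}
    - {"x": 0, "y": 0.02, "z": 0, "roll": 0, "fingers": 0}
    - {"x": 0, "y": 0, "z": 0, "roll": 0, "fingers": 0}

```text
clock: 24.05
eef_pos: [0.4988, -0.3879, 0.2841]
tool_rot: [0.417, 0.59, -0.455, 0.521]
ft_force: [0.2, 0.7, -0.9]
grip_width: 0.0002
```

```bash
python3 b.py;  python3 - <<'E'
from h import *
c=snap('wrist','w18');cv2.imwrite('pics/w18z.png',cv2.resize(c['frame'][:,:,::-1],None,fx=1.42,fy=1.42,interpolation=cv2.INTER_CUBIC))
c=snap('side','s18');cv2.imwrite('pics/s18z.png',cv2.resize(c['frame'][90:225,140:275,::-1],None,fx=4.4,fy=4.4,interpolation=cv2.INTER_CUBIC))
c=snap('scene','c18');cv2.imwrite('pics/c18z.png',cv2.resize(c['frame'][180:290,300:430,::-1],None,fx=5,fy=5,interpolation=cv2.INTER_CUBIC))
E
```

```text
bay xyz of TCP [235.7 -16.2 158.6] force bay [-1.   0.3 -0.5] 24.05
```

View pics/w18z.png

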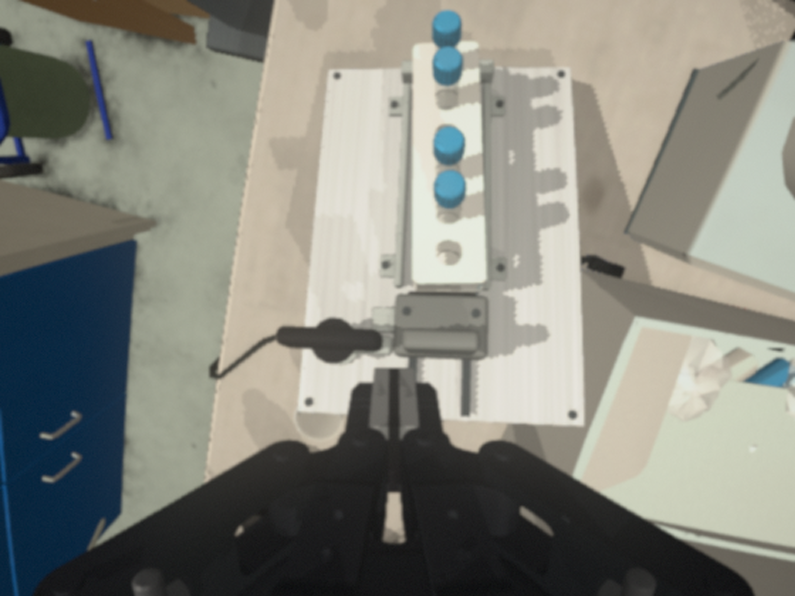

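View pics/s18z.png

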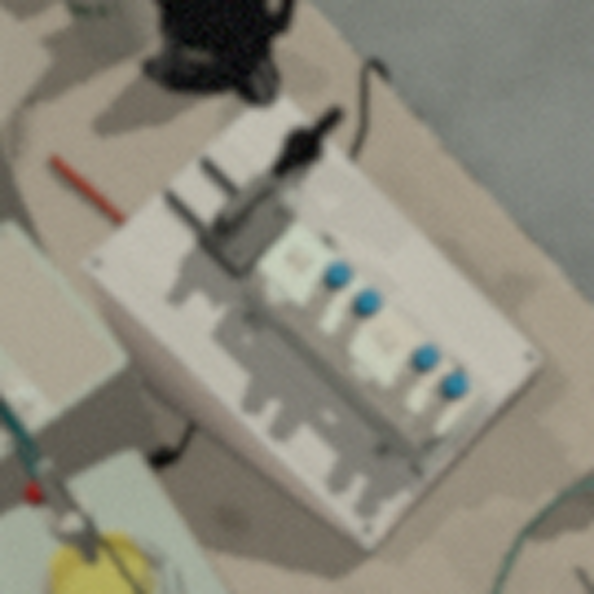

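View pics/c18z.png

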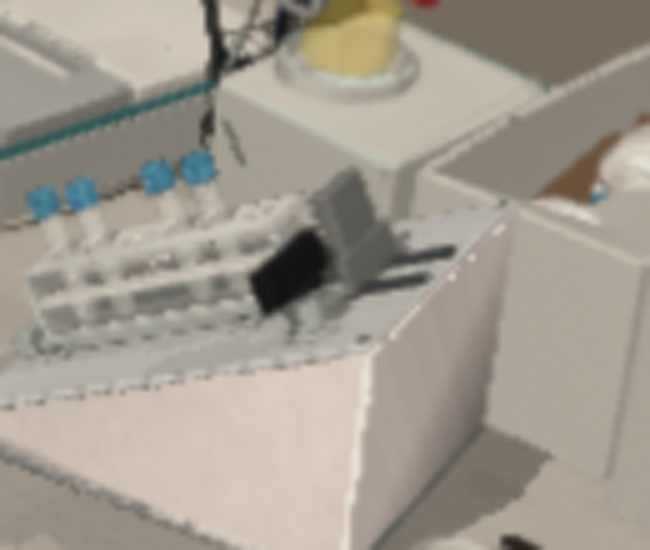

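Run:
```python
import cv2
a=cv2.imread('pics/w18.png')
cv2.imwrite('pics/w18a.png',cv2.resize(a[170:300,190:370],None,fx=4.4,fy=4.4,interpolation=cv2.INTER_CUBIC))
```

```text
(no output)
```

View pics/w18a.png

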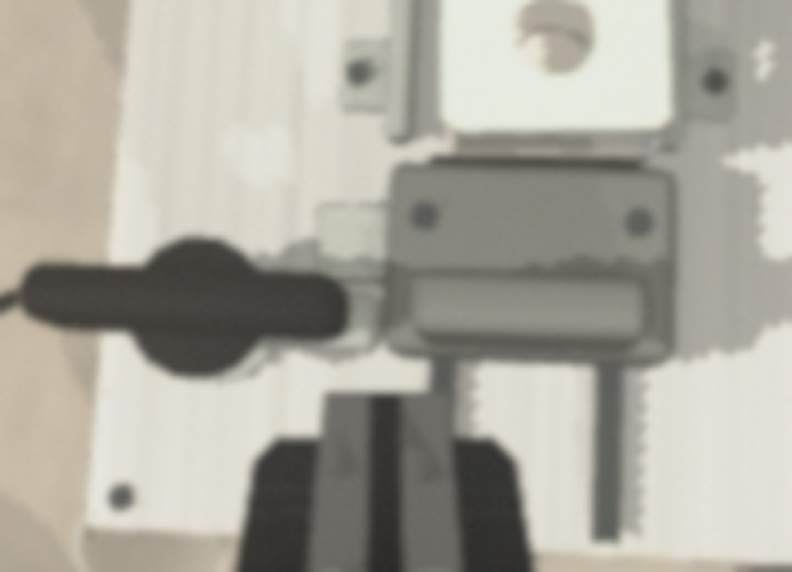

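Run:
```python
from bay import *
w=load('w18'); Q=lambda u,v:(190+u/4.4,170+v/4.4)
r={}
for n,u,h in [('scr hn',Q(120,497),0),('block front L',Q(393,172),25),('block frontR',Q(672,175),25),('fin back L',Q(415,338),58),('fin back R',Q(640,340),58),
 ('knob near',Q(25,295),48),('knob tongue',Q(345,307),48),('rack up L',Q(443,130),48),('rack up R',Q(672,127),48),('rack low L',(413/1.42,45/1.42),48),('rack low R',(479/1.42,44/1.42),48),
 ('st1',(447/1.42,26/1.42),88),('st5',(450/1.42,188/1.42),88)]:
    p=plane(w,*u,n=F[2],p=O+F[2]*h/1000); r[n]=F@(p-O)*1000;print(n,r[n].round(1))
d=r['knob tongue']-r['knob near'];print(np.arctan2(d[1],d[0]))
```

```text
scr hn [246.  -88.5  -0. ]
block front L [175.1 -28.7  25. ]
block frontR [173.9  29.5  25. ]
fin back L [212.6 -20.2  58. ]
fin back R [211.4  20.6  58. ]
knob near [206.7 -98.   48. ]
knob tongue [206.4 -34.6  48. ]
rack up L [171.  -17.2  48. ]
rack up R [169.1  27.   48. ]
rack low L [  1.4 -23.8  48. ]
rack low R [ 1.2 21.5 48. ]
st1 [22.  -0.8 88. ]
st5 [127.    2.9  88. ]
1.5752204916698638
```

```bash
python3 - <<'E'
import cv2
a=cv2.imread('pics/c18.png')
cv2.imwrite('pics/c18a.png',cv2.resize(a[200:265,295:375],None,fx=8,fy=8,interpolation=cv2.INTER_CUBIC))
E
python3 - <<'E'
from bay import *
w=load('w18');s=load('s18');S=lambda u,v:(140+u/4.4,90+v/4.4)
for a,b in [((447,26),(455,384)),((450,188),(339,273))]:
    p=tri((w,a[0]/1.42,a[1]/1.42),(s,*S(*b)));print((F@(p-O)*1000).round(1))
c=load('c18')
print('pred scene px of bottom edge near side x=1..171,y=-22,z=0 and z=10:')
for P in [(1,-22.5,0),(1,-22.5,10),(171,-20,0),(1,-22.5,48),(171,-20,48)]:
    q=proj(c,bay(*P)+np.array([0,0,.0]))[0];print(P,((q-[295,200])*8).round(0))
E
```

```text
[21.  -1.5 87.6]
[126.5   2.   89. ]
pred scene px of bottom edge near side x=1..171,y=-22,z=0 and z=10:
(1, -22.5, 0) [119. 400.]
(1, -22.5, 10) [109. 375.]
(171, -20, 0) [520. 332.]
(1, -22.5, 48) [ 72. 278.]
(171, -20, 48) [472. 200.]
```

View pics/c18a.png

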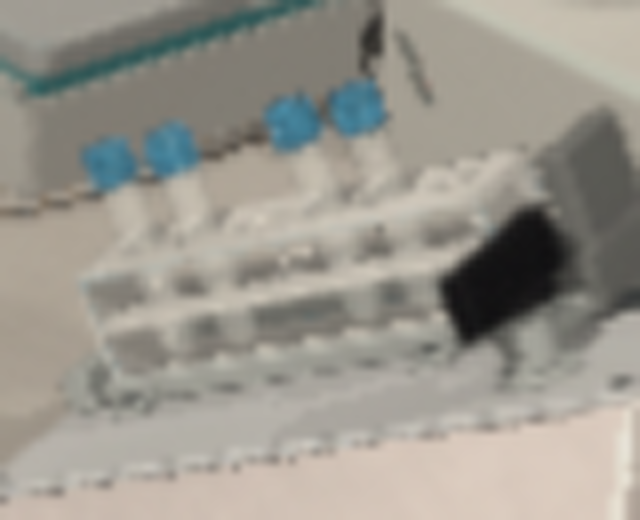

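```bash
python3 -c "
from workcell import job_done,get_obs
o=get_obs();print(o['clock'],o['ft_force'].round(1));print(job_done())"
```

```text
24.2 [-0.4  0.4 -0.6]
the job is handed in; nothing more can be done
None
```

The rack is loaded in the sloping bay, the end stop is home against it and the knob is turned to its end. I handed the job in at 24 s with the gripper clear of everything.

**What I did:**
- I gripped the rack 24 mm uphill of its mid-length and laid its upper end on the bed. I then let the rack turn in the grip until it lay flat, pressing with up to about 18 N, and opened the fingers.
- I pushed the end stop down by its fin until it would go no further, at about 15 N.
- I turned the wing knob until it would go no further, at about 12 N.

**Last checks from the pictures:**
- **Rack:** its plate edges measure from about x = 1 to x = 170 mm of the bay. The stopper tops triangulate 88 to 89 mm off the bed, so it lies flat.
- **End stop:** the back of the fin is at x = 212 mm, which matches home within measurement error.
- **Knob:** the wing lies along the bay's +y, with the tongue behind the lug.
- **Lever:** it was hidden under the rack, so I judge it pressed only from the rack lying flat over it.

**What was not ideal:**
- The gripper drifted 5 to 7 degrees off vertical during the carry. The rack was therefore tilted slightly sideways when let go, and settled by an estimated 3 mm or less.
- The rack sits turned about 2 degrees between the guides, with its upper end near the far guide.
- The bed seemed about 2 mm higher at contact than I had measured from the pictures.

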